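# Pack up the stacking lunch box

## Robot

A 6-joint arm with a two-finger parallel gripper is mounted at the origin on a cart in front of the work surface, level with it; the furniture and walls round the work are solid. World frame = base frame: x ahead of the robot, y to its left, z up, the work surface at z = 0. Lengths are in m, angles in rad, forces in N, time in s.
With the tool pointing down it reaches from about 0.35 to 0.975 m from the base axis. Payload 4.9 kg.
Tool frame: the origin (TCP) lies midway between the tips of the shut fingers; the grasp point (between the pads) lies manip.tcp_to_grasp behind it (manip.tcp_to_grasp is the distance from the TCP to the grasp point, in m); z points along the fingers, y is the line along which they close (so a half turn about z gives the same grasp; the last joint's range is limited). The gripper opens to 85 mm and grips with 20 to 120 N. Pads are 22 mm wide; open, the fingers measure 114 mm over their backs; the gripper's body (76 mm by 85 mm) begins 54 mm behind the grasp point. The pads swing forward as they close: fully open they stand 13 mm farther back than shut.
Start: joints at [-1.384, 0.053, 1.613, -0, 1.476, -0.119], TCP at [0.188, -0.596, 0.231] pointing down, gripper open.
Joint ranges: [-3.01, 3.01], [-1.01, 2.22], [0.06, 2.58], [-1.02, 4.17], [0.09, 2.62], [-3.14, 3.14]. Speed limits (rad/s): [2.57, 2.57, 3.14, 3.14, 3.14, 3.14].

## Interface

Orientations are given as a unit quaternion [w, x, y, z].
In Python, from plant import manip, grab_frame, calibration, job_done gives the robot as it stands.
- The arm moves only by the tool send_rows, never from a script. Its argument "rows" is a list of rows, each an object of numbers: "x", "y", "z": the shift along the tool's x, y, z normalised to -1 to 1, where 1 is 15 cm; "wx", "wy", "wz": the turn, a rotation vector about the tool's x, y, z normalised to -1 to 1, where 1 is pi/4 rad; "hand": the opening, from -1 (shut) to 1 (fully open). In form: [{"x": .., "y": .., "z": .., "wx": .., "wy": .., "wz": .., "hand": ..}, ...]. A call has exactly 10 rows; each row shifts and turns the commanded pose from where the row before left it, along the tool's axes as they then stand; what a row does not reach is not made up. A row lasts 1/12 s, in which the tool goes at most 41.7 mm and 7.16 degrees, less where a joint would pass 70% of its speed; a pose out of reach is approached as far as the arm can. A call with a number of a shift or a turn outside -1 to 1 is refused whole. A call with a gripper value outside its range is refused whole. The fingers move at their own pace and stop on an object; the grip force is fixed at half the most. Time passes only in rows, so rows that do not move let the fingers close, or fill a call up. It gives the time, the measured TCP pose, the force, the opening and the grip force at its end, in the units of the state.
- manip.state(): the state, without advancing time (a new reading comes with each control period).
- grab_frame(name): name is "scene" or "top" or "wrist"; returns the picture (420x560x3 uint8, blue, green, red); there is no depth.
- calibration(name): a dict with "camera_matrix" (3x3 intrinsics, pixels), "R" (3x3) and "t" (3): a world point X has camera coordinates R X + t. Camera axes: x right, y down, z forward; pixel columns grow to the right and rows downward; lengths in m; the calibration is good to about 2 mm. A picture is of the moment at which its call begins: read the wrist's pose just before it. calibration takes no time and is no camera call; for the wrist camera it gives the pose at the moment of the call.
- job_done(): hands the job in; it is judged then, once.
The state is a dict: "time": time; "joint_pos": joint angles; "joint_vel": joint speeds; "joint_efforts": joint torques, N m; "tool_pos": TCP position; "tool_rot": TCP orientation; "contact_force": force on the tool from outside, world axes, zero at the start; "ft_torque": the same for the moment, N m; "gripper_width": opening from 0.0 (shut) to 1.0 (fully open); "grasp_force": force on a finger pad.
Only numpy, scipy, OpenCV 4.12 (cv2) and the standard library are available. Lean on these libraries where they do the work, as an engineer would, in place of code of your own. Each camera call takes 0.05 s, during which the arm holds its last target. There are 200 camera calls.

## Task

Put the stacking lunch box together in its wooden tray, in this order: first stand the empty deep steel box down in the tray, then stand the little round sauce pot upright inside it, then set the shallow divided steel box on top so that its foot drops into the deep box's rim, and last the wooden lid with its foot down in the divided box's rim. Leave the finished stack square, fully seated and let go of, and do not push the two food tins away from where they stand.

Things in the scene. Friction and masses are not known exactly. Their poses are not given: they have to be found in the camera images.
- tray: Brown wooden tray fixed to the worktop, 146 (x) x 84 (y) x 14 mm, a steel wire loop at each short end (168 mm over the loops). Pocket 130 x 68 mm, its floor 6 mm above the worktop, inside a rim 8 mm wide and 8 mm higher than that floor. Origin: centre of the underside, on the worktop; x along its length, z up.
- deep_box: Open steel box without dividers, 124 (x) x 62 (y) x 52 mm high, walls and floor 3 mm, inside 118 x 56 mm, flat underside, 0.18 kg. Grasp from outside across the 62 mm width. Fits the tray's pocket with 3 mm play each side, either way round. Origin: centre of its underside; x along its length, z up; inner floor at z = 3 mm, rim at 52 mm.
- sauce_pot: Small closed round steel pot with grey cap, straight-sided, 40 mm across and 38 mm high (the cap is the top 10 mm), 0.09 kg, standing upright. Goes near the middle of the deep box's floor, where fingers have more room along that box's length than across it. Origin: centre of its underside; z up, yaw has no meaning.
- divided_box: Shallow open steel box, a cross wall makes two equal compartments; 124 (x) x 62 (y) x 35 mm high, 0.15 kg, walls 3 mm, inside 118 x 56. Under it a 5 mm high foot, 113 x 51 (108 x 46 at the bottom), drops into the deep box's rim with 2.5 mm play, either way round; its origin is then 47 mm above the deep box's. Grasp across the 62 mm. Origin: centre of foot's underside; x lengthwise, z up.
- lid: Pale wooden lid, 124 (x) x 62 (y) mm, 29 mm high, 0.10 kg: foot 5 mm high like the divided box's, plate from 5 to 13 mm, then a grip bar 60 (x) x 16 (y) mm up to 29 mm; grasp the bar across its 16 mm. The foot drops into the divided box's rim with 2.5 mm play, either way round; its origin is then 30 mm above that box's. Origin: centre of the foot's underside; x lengthwise, z up.
- tuna_tin: Flat round food tin, 86 mm across, 40 mm high; a bystander to be left where it is. Origin: centre of its underside, z up.
- tomato_tin: Taller round food tin, 76 mm across, 58 mm high; a bystander to be left where it is. Origin: centre of its underside, z up.

How it is judged:
By the outcome, as a careful person would: the job done as asked, in the order asked, and still so for the second after the job is handed in, with the robot touching nothing.
It also fails if it takes over 131 s, if anything falls off the work surface, if the arm or the gripper's body presses on something with over 40 N, if the wrist force passes 120 N, or if a joint passes its speed limit or range.

## Working session

There is one attempt and no reset: what is moved stays moved. The work goes in short steps, Python scripts to look and compute and a tool call to move; the robot and the scene stay as the last step left them, time stands still between calls to the robot, and variables do not carry over. Pictures are saved under pics/ and viewed, at most 14 in all, crops included, and the job is handed in when it is done.

Besides the shell and the picture viewer there is one more tool, called after "Request:" in YAML: its name, and indented under it one key for each argument. send_rows: Moves the arm, as the interface text tells. Scaled input: -1 to 1 covers 15 cm each way for a shift and pi/4 rad each way for a turn. Its arguments: {"type":"object","properties":{"rows":{"type":"array","items":{"type":"object","properties":{"x":{"type":"number","minimum":-1,"maximum":1},"y":{"type":"number","minimum":-1,"maximum":1},"z":{"type":"number","minimum":-1,"maximum":1},"wx":{"type":"number","minimum":-1,"maximum":1},"wy":{"type":"number","minimum":-1,"maximum":1},"wz":{"type":"number","minimum":-1,"maximum":1},"hand":{"type":"number"}}}}},"required":["rows"]}

```bash
mkdir -p pics; ls
python3 - <<'E'
from plant import manip, grab_frame, calibration
import cv2,numpy as np
print(manip.state()); print(manip.tcp_to_grasp)
for n in ("scene","top"):
    im=grab_frame(n); cv2.imwrite(f"pics/{n}0.png",im)
    c=calibration(n); print(n,c)
E
```

```text
pics
{'time': 0.0, 'joint_pos': array([-1.38403102e+00,  5.33490358e-02,  1.61431100e+00,  1.59784566e-05,
        1.47599657e+00, -1.19005442e-01]), 'joint_vel': array([ 1.00250617e-03, -9.83145363e-05, -5.00370640e-05,  9.95179568e-04,
        9.56308770e-04, -2.41246381e-03]), 'joint_efforts': array([ 1.40516637e-03, -3.93681800e+01, -3.70174098e+01, -1.09809398e-04,
        7.11614237e-03,  8.04695020e-06]), 'tool_pos': array([ 0.18802649, -0.59538677,  0.23005772]), 'tool_rot': array([-1.03164978e-03,  9.88335368e-01,  1.52289645e-01, -2.70084675e-05]), 'contact_force': array([-0.52079314,  0.57335848, -1.37718673]), 'ft_torque': array([0.0231795 , 0.01166792, 0.00979874]), 'grasp_force': 0.0, 'gripper_width': 0.9979555185015156}
0.0187
scene {'camera_matrix': array([[499.57540798,   0.        , 276.16336747],
       [  0.        , 499.57540798, 208.58144357],
       [  0.        ,   0.        ,   1.        ]]), 'R': array([[-0.64950021, -0.76033695,  0.00609882],
       [-0.4330453 ,  0.36330211, -0.82491414],
       [ 0.62499699, -0.53842298, -0.56522514]]), 't': array([0.32584761, 0.2597349 , 0.77397318])}
top {'camera_matrix': array([[527.15117073,   0.        , 287.21872547],
       [  0.        , 527.15117073, 213.18319631],
       [  0.        ,   0.        ,   1.        ]]), 'R': array([[-0.02641351, -0.99948561, -0.01818892],
       [-0.98235618,  0.02932217, -0.18470666],
       [ 0.18514499,  0.01298925, -0.98262537]]), 't': array([0.03446621, 0.50970998, 1.33432186])}
```

View pics/scene0.png

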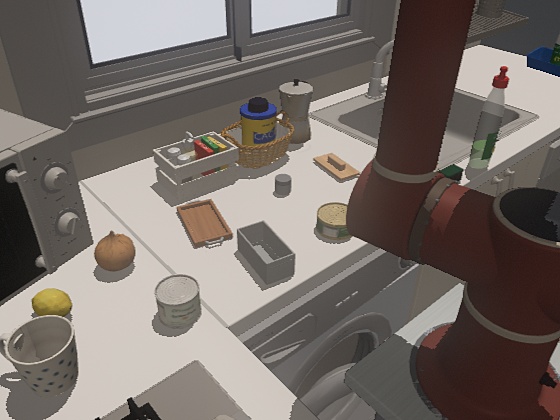

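View pics/top0.png

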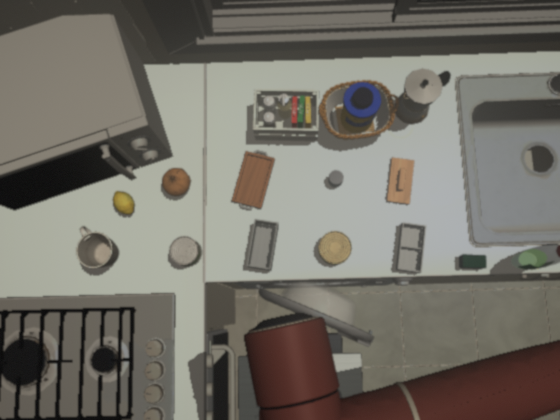

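```bash
cat > h.py <<'E'
from plant import manip, grab_frame, calibration, job_done
import cv2, numpy as np
from scipy.spatial.transform import Rotation as Ro
def ray(c,uv,z):
    uv=np.atleast_2d(uv).astype(float)
    d=np.c_[uv,np.ones(len(uv))]@np.linalg.inv(c["camera_matrix"]).T@c["R"]
    C=-c["R"].T@c["t"]
    return C+d*((z-C[2])/d[:,2])[:,None]
def proj(c,X):
    p=(np.atleast_2d(X)@c["R"].T+c["t"])@c["camera_matrix"].T
    return p[:,:2]/p[:,2:]
def rect(pts):
    """centre, long-axis yaw (deg), sizes of min rect of metric xy points"""
    (cx,cy),(w,h),a=cv2.minAreaRect((pts[:,:2]*1000).astype(np.float32))
    if w<h: a+=90; w,h=h,w
    a=(a+90)%180-90
    return np.round([cx,cy,a,w,h],1)
def pose():
    s=manip.state(); q=s["tool_rot"]; return s,Ro.from_quat([q[1],q[2],q[3],q[0]])
def plan(x,y,z,yaw):
    """shift (tool axes, units of 15cm) and turn to TCP at x,y,z, tool down, tool y axis at yaw deg (mod 180)"""
    s,R=pose(); d=R.inv().apply(np.array([x,y,z])-s["tool_pos"])
    best=None
    for k in (0,180):
        a=np.radians(yaw+k); ty=np.array([np.cos(a),np.sin(a),0]); tz=np.array([0,0,-1.]); tx=np.cross(ty,tz)
        T=Ro.from_matrix(np.c_[tx,ty,tz]); w=(R.inv()*T).as_rotvec()
        if best is None or np.linalg.norm(w)<np.linalg.norm(best): best=w
    print("t",round(s["time"],2),"tcp",s["tool_pos"].round(4),"shift u",(d/.15).round(3),"turn u",(best/(np.pi/4)).round(3),"j6",s["joint_pos"][5].round(2))
    return d,best
E
python3 - <<'E'
from h import *
c=calibration("top"); im=cv2.imread("pics/top0.png")
print("C",(-c["R"].T@c["t"]).round(3))
hsv=cv2.cvtColor(im,cv2.COLOR_BGR2HSV)
rois=dict(tray=(253,180,26,38,.014),deep=(262,246,22,32,.052),pot=(336,178,13,13,.038),lid=(401,180,18,28,.013),div=(410,248,20,30,.035),tuna=(335,248,22,22,.04),tomato=(184,251,20,20,.058))
fg=((hsv[...,2]<150)|(hsv[...,1]>60)).astype(np.uint8)
for n,(u,v,a,b,z) in rois.items():
    m=np.zeros_like(fg); m[v-b:v+b,u-a:u+a]=fg[v-b:v+b,u-a:u+a]
    cs,_=cv2.findContours(m,cv2.RETR_EXTERNAL,cv2.CHAIN_APPROX_NONE)
    k=max(cs,key=cv2.contourArea)[:,0]
    print(n,"rim",rect(ray(c,k,z)),"base",rect(ray(c,k,0)), k.min(0),k.max(0))
cv2.imwrite("pics/top0c.png",cv2.resize(im[135:285,160:430],(800,444),interpolation=cv2.INTER_CUBIC))
s,R=pose(); w=calibration("wrist"); print("wrist cam in tool",R.inv().apply(-w["R"].T@w["t"]-s["tool_pos"]).round(3),"\n",(w["R"]@R.as_matrix()).round(2))
E
```

```text
C [0.255 0.002 1.406]
tray rim [612.2 111.6 -16.1 171.1  87.4] base [615.8 112.7 -16.1 172.8  88.3] [231 150] [274 210]
deep rim [425.7  91.1 -10.7 137.1  75.3] base [432.2  94.5 -10.7 142.4  78.2] [243 219] [278 273]
pot rim [ 598.7 -106.9  -46.1   57.9   41.8] base [ 608.3 -110.   -46.1   59.5   43. ] [324 170] [343 189]
lid rim [ 597.1 -284.6   -9.9  127.6   65.5] base [ 600.3 -287.3   -9.9  128.7   66.1] [385 158] [413 205]
div rim [ 406.7 -292.3   -1.6  141.1  100.3] base [ 410.6 -299.9   -1.6  144.7  102.9] [390 223] [429 277]
tuna rim [414.  -94.7 -56.  101.   86.7] base [418.7 -97.6 -56.  104.   89.3] [313 231] [351 267]
tomato rim [4.195e+02 2.846e+02 2.000e-01 9.680e+01 9.040e+01] base [4.266e+02 2.968e+02 2.000e-01 1.009e+02 9.430e+01] [168 231] [203 269]
wrist cam in tool [ 0.07  -0.    -0.143] 
 [[-0.    1.    0.  ]
 [-0.96 -0.   -0.28]
 [-0.28 -0.    0.96]]
```

View pics/top0c.png

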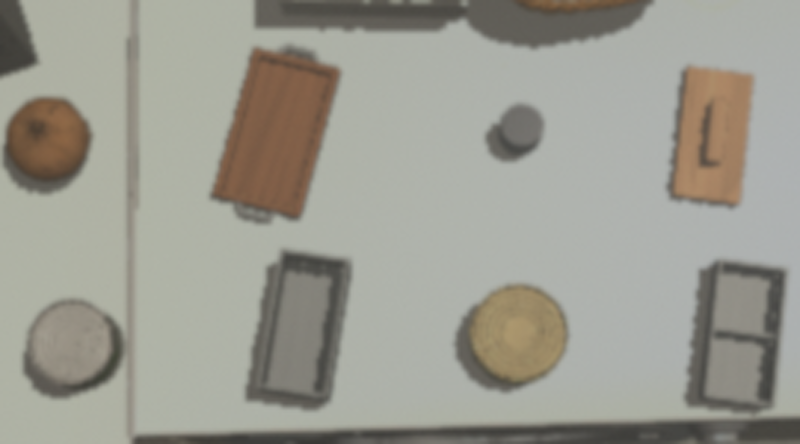

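Run:
```python
from h import *
c=calibration("top")
P=dict(tray=(.014,[(255,49),(340,69),(299,219),(212,198)]),deep=(.052,[(284,250),(350,262),(328,404),(259,393)]),lid=(.013,[(686,67),(753,75),(738,206),(671,199)]),div=(.035,[(718,261),(786,270),(768,408),(700,400)]),pot=(.038,[(523,128)]),tuna=(.04,[(519,333)]),tom=(.058,[(70,337)]))
for n,(z,p) in P.items():
    w=ray(c,np.array(p)/2.963+[160,135]-.33,z)
    print(n,rect(w) if len(p)>1 else w.round(4), (w.mean(0)*1000).round(1))
plan(.425,.095,.17,-100)
```

```text
tray [612.7 111.3 -16.1 146.9  82.1] [612.7 111.2  14. ]
deep [428.4  85.3 -10.6 127.4  60.7] [428.1  85.7  52. ]
lid [ 597.3 -287.5   -9.8  126.6   61.7] [ 597.6 -287.3   13. ]
div [ 412.2 -298.2  -11.   126.3   60.2] [ 412.6 -298.    35. ]
pot [[ 0.6043 -0.113   0.038 ]] [ 604.3 -113.    38. ]
tuna [[ 0.4186 -0.1012  0.04  ]] [ 418.6 -101.2   40. ]
tom [[0.4241 0.2904 0.058 ]] [424.1 290.4  58. ]
t 0.1 tcp [ 0.1881 -0.5955  0.2302] shift u [ 2.892 -3.913  0.409] turn u [-0.002  0.     0.612] j6 -0.12
```

Request:
send_rows:
  rows:
    - {"x": 0.16,"y": -0.2,"hand": 1}
    - {"x": 0.16,"y": -0.2,"hand": 1}
    - {"x": 0.16,"y": -0.2,"hand": 1}
    - {"x": 0.16,"y": -0.2,"hand": 1}
    - {"x": 0.16,"y": -0.2,"hand": 1}
    - {"x": 0.16,"y": -0.2,"hand": 1}
    - {"x": 0.16,"y": -0.2,"hand": 1}
    - {"x": 0.16,"y": -0.2,"hand": 1}
    - {"x": 0.16,"y": -0.2,"hand": 1}
    - {"x": 0.16,"y": -0.2,"hand": 1}

```text
invalid input at $.rows[0]: expected keys x, y, z, wx, wy, wz, hand
```

Request:
send_rows:
  rows:
    - {"x": 0.14,"y": -0.2,"z": 0.04,"hand": 1}
    - {"x": 0.14,"y": -0.2,"z": 0.04,"hand": 1}
    - {"x": 0.14,"y": -0.2,"z": 0.04,"hand": 1}
    - {"x": 0.14,"y": -0.2,"z": 0.04,"hand": 1}
    - {"x": 0.14,"y": -0.2,"z": 0.04,"hand": 1}
    - {"x": 0.14,"y": -0.2,"z": 0.04,"hand": 1}
    - {"x": 0.14,"y": -0.2,"z": 0.04,"wz": 0.15,"hand": 1}
    - {"x": 0.1,"y": -0.2,"z": 0.04,"wz": 0.15,"hand": 1}
    - {"wz": 0.15,"hand": 1}
    - {"wz": 0.15,"hand": 1}

```text
invalid input at $.rows[0]: expected keys x, y, z, wx, wy, wz, hand
```

Run:
```python
from h import *
plan(.425,.09,.17,-100.6)
```

```text
t 0.1 tcp [ 0.1881 -0.5955  0.2302] shift u [ 2.882 -3.881  0.409] turn u [-0.002  0.     0.625] j6 -0.12
```

All keys are required.

Request:
send_rows:
  rows:
    - {"x": 0.16,"y": -0.2,"z": 0,"wx": 0,"wy": 0,"wz": 0,"hand": 1}
    - {"x": 0.16,"y": -0.2,"z": 0,"wx": 0,"wy": 0,"wz": 0,"hand": 1}
    - {"x": 0.16,"y": -0.2,"z": 0,"wx": 0,"wy": 0,"wz": 0,"hand": 1}
    - {"x": 0.16,"y": -0.2,"z": 0,"wx": 0,"wy": 0,"wz": 0,"hand": 1}
    - {"x": 0.16,"y": -0.2,"z": 0,"wx": 0,"wy": 0,"wz": 0,"hand": 1}
    - {"x": 0.16,"y": -0.2,"z": 0,"wx": 0,"wy": 0,"wz": 0,"hand": 1}
    - {"x": 0.16,"y": -0.2,"z": 0,"wx": 0,"wy": 0,"wz": 0,"hand": 1}
    - {"x": 0.16,"y": -0.2,"z": 0,"wx": 0,"wy": 0,"wz": 0,"hand": 1}
    - {"x": 0.16,"y": -0.2,"z": 0,"wx": 0,"wy": 0,"wz": 0,"hand": 1}
    - {"x": 0.16,"y": -0.2,"z": 0,"wx": 0,"wy": 0,"wz": 0,"hand": 1}

```text
time: 0.93
tool_pos: [0.3267, -0.2358, 0.2309]
tool_rot: [-0.0, 0.988, 0.152, 0.0]
contact_force: [0.2, 0.3, -0.0]
gripper_width: 1.002
grasp_force: 0.0
```

Request:
send_rows:
  rows:
    - {"x": 0.14,"y": -0.2,"z": 0.04,"wx": 0,"wy": 0,"wz": 0,"hand": 1}
    - {"x": 0.14,"y": -0.2,"z": 0.04,"wx": 0,"wy": 0,"wz": 0,"hand": 1}
    - {"x": 0.14,"y": -0.2,"z": 0.04,"wx": 0,"wy": 0,"wz": 0,"hand": 1}
    - {"x": 0.14,"y": -0.2,"z": 0.04,"wx": 0,"wy": 0,"wz": 0,"hand": 1}
    - {"x": 0.14,"y": -0.2,"z": 0.04,"wx": 0,"wy": 0,"wz": 0,"hand": 1}
    - {"x": 0.14,"y": -0.2,"z": 0.04,"wx": 0,"wy": 0,"wz": 0,"hand": 1}
    - {"x": 0.14,"y": -0.2,"z": 0.04,"wx": 0,"wy": 0,"wz": 0.15,"hand": 1}
    - {"x": 0.1,"y": -0.2,"z": 0.04,"wx": 0,"wy": 0,"wz": 0.15,"hand": 1}
    - {"x": 0,"y": 0,"z": 0.04,"wx": 0,"wy": 0,"wz": 0.15,"hand": 1}
    - {"x": 0,"y": 0,"z": 0.04,"wx": 0,"wy": 0,"wz": 0.15,"hand": 1}

```text
time: 1.77
tool_pos: [0.4101, 0.0335, 0.1719]
tool_rot: [-0.0, 0.998, -0.071, -0.001]
contact_force: [-0.5, -0.8, 0.2]
gripper_width: 0.998
grasp_force: 0.0
```

Run:
```python
from h import *
plan(.425,.09,.17,-100.6)
w=calibration("wrist"); im=grab_frame("wrist"); cv2.imwrite("pics/w1.png",im); np.savez("pics/w1.npz",**w)
```

```text
t 1.77 tcp [0.4101 0.0335 0.1719] shift u [ 0.045 -0.387  0.013] turn u [0.    0.001 0.056] j6 1.61
```

View pics/w1.png

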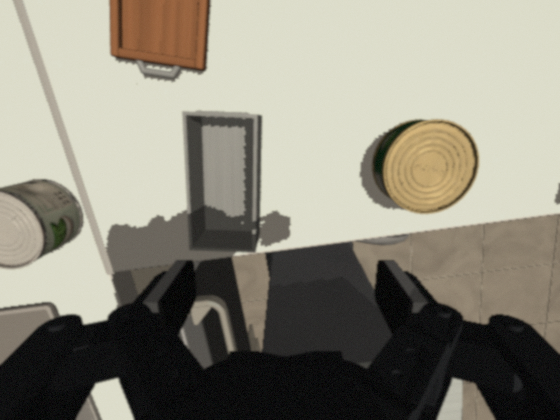

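Run:
```python
from h import *
w=np.load("pics/w1.npz"); im=cv2.imread("pics/w1.png")
print(w["camera_matrix"][0])
p=ray(w,[(184,114),(262,116),(260,249),(190,248)],.052); print(p.round(4).tolist(),rect(p))
p=ray(w,[(430,166)],.04); print("tuna",p.round(4))
p=ray(w,[(111,53),(207,70)],.014); print("tray near corners",p.round(4))
a=np.radians(-16.1); 
for sy in(1,-1): print((np.array([.6127,.1113])+np.array([[np.cos(a),-np.sin(a)],[np.sin(a),np.cos(a)]])@[-.073,sy*.042]).round(4))
cv2.imwrite("pics/w1c.png",cv2.resize(im[90:270,150:300],(600,720)[:2] if 0 else (500,600),interpolation=cv2.INTER_CUBIC))
```

```text
[304.05355428   0.         284.94222219]
[[0.4968, 0.1059, 0.052], [0.4861, 0.0423, 0.052], [0.3686, 0.0635, 0.052], [0.3789, 0.1283, 0.052]] [432.5  85.3 -10.2 120.8  65.6]
tuna [[ 0.4222 -0.1004  0.04  ]]
tray near corners [[0.5596 0.1705 0.014 ]
 [0.5336 0.0881 0.014 ]]
[0.5542 0.1719]
[0.5309 0.0912]
```

View pics/w1c.png

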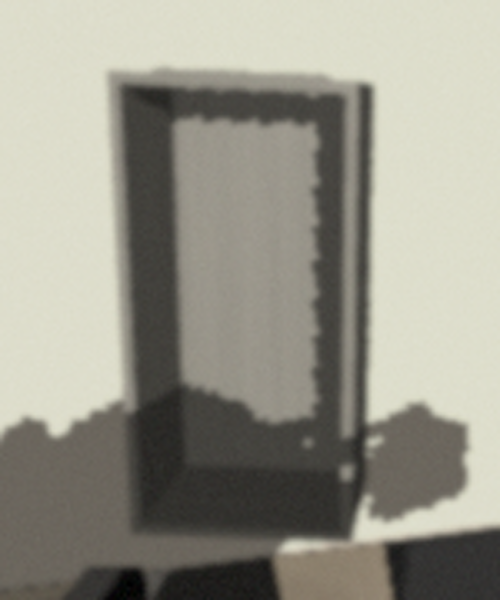

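Run:
```python
from h import *
plan(.430,.0865,.018,-100.4)
```

```text
t 1.82 tcp [0.4093 0.0329 0.1705] shift u [ 0.088 -0.374  1.016] turn u [0.    0.004 0.045] j6 1.62
```

Request:
send_rows:
  rows:
    - {"x": 0,"y": 0,"z": 0,"wx": 0,"wy": 0,"wz": 0.045,"hand": 1}
    - {"x": 0.04,"y": -0.19,"z": 0,"wx": 0,"wy": 0,"wz": 0,"hand": 1}
    - {"x": 0.035,"y": -0.187,"z": 0,"wx": 0,"wy": 0,"wz": 0,"hand": 1}
    - {"x": 0,"y": 0,"z": 0.1,"wx": 0,"wy": 0,"wz": 0,"hand": 1}
    - {"x": 0,"y": 0,"z": 0.1,"wx": 0,"wy": 0,"wz": 0,"hand": 1}
    - {"x": 0,"y": 0,"z": 0.1,"wx": 0,"wy": 0,"wz": 0,"hand": 1}
    - {"x": 0,"y": 0,"z": 0.1,"wx": 0,"wy": 0,"wz": 0,"hand": 1}
    - {"x": 0,"y": 0,"z": 0.1,"wx": 0,"wy": 0,"wz": 0,"hand": 1}
    - {"x": 0,"y": 0,"z": 0,"wx": 0,"wy": 0,"wz": 0,"hand": 1}
    - {"x": 0,"y": 0,"z": 0,"wx": 0,"wy": 0,"wz": 0,"hand": 1}

```text
time: 2.65
tool_pos: [0.4305, 0.0852, 0.0969]
tool_rot: [0.0, 0.996, -0.087, -0.001]
contact_force: [0.7, 0.0, -1.2]
gripper_width: 0.997
grasp_force: 0.0
```

Run:
```python
from h import *
plan(.430,.0865,.018,-100.4)
w=calibration("wrist"); im=grab_frame("wrist"); cv2.imwrite("pics/w2.png",im); np.savez("pics/w2.npz",**w)
```

```text
t 2.65 tcp [0.4305 0.0852 0.0969] shift u [-0.003 -0.008  0.526] turn u [0.001 0.003 0.01 ] j6 1.77
```

View pics/w2.png

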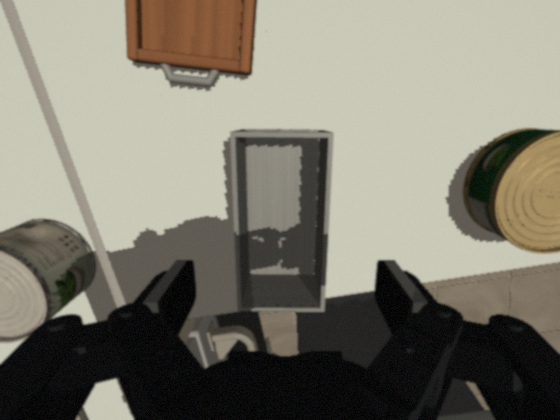

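Run:
```python
from h import *
w=np.load("pics/w2.npz")
p=ray(w,[(231,131),(332,131),(326,311),(236,311)],.052); print(rect(p),p.mean(0))
p=ray(w,[(127,61),(248,74)],.014); print("tray near corners",p.round(4))
plan(*(p.mean(0)[:2] if 0 else (.43,.0865)),.018,-100.4)
```

```text
[432.9  87.9 -10.  124.8  64.4] [0.43281295 0.08747017 0.052     ]
tray near corners [[0.5565 0.172  0.014 ]
 [0.5343 0.0929 0.014 ]]
t 2.7 tcp [0.4314 0.0852 0.098 ] shift u [-0.011 -0.007  0.533] turn u [-0.     0.     0.009] j6 1.77
```

Request:
send_rows:
  rows:
    - {"x": 0.006,"y": -0.015,"z": 0.09,"wx": 0,"wy": 0,"wz": 0,"hand": 1}
    - {"x": 0,"y": 0,"z": 0.09,"wx": 0,"wy": 0,"wz": 0,"hand": 1}
    - {"x": 0,"y": 0,"z": 0.09,"wx": 0,"wy": 0,"wz": 0,"hand": 1}
    - {"x": 0,"y": 0,"z": 0.09,"wx": 0,"wy": 0,"wz": 0,"hand": 1}
    - {"x": 0,"y": 0,"z": 0.09,"wx": 0,"wy": 0,"wz": 0,"hand": 1}
    - {"x": 0,"y": 0,"z": 0.08,"wx": 0,"wy": 0,"wz": 0,"hand": 1}
    - {"x": 0,"y": 0,"z": 0,"wx": 0,"wy": 0,"wz": 0,"hand": 1}
    - {"x": 0,"y": 0,"z": 0,"wx": 0,"wy": 0,"wz": 0,"hand": 0}
    - {"x": 0,"y": 0,"z": 0,"wx": 0,"wy": 0,"wz": 0,"hand": -1}
    - {"x": 0,"y": 0,"z": 0,"wx": 0,"wy": 0,"wz": 0,"hand": -1}

```text
time: 3.53
tool_pos: [0.4343, 0.0875, 0.0202]
tool_rot: [-0.0, 0.996, -0.087, 0.002]
contact_force: [-0.5, 0.1, -1.8]
gripper_width: 0.715
grasp_force: 66.2
```

Request:
send_rows:
  rows:
    - {"x": 0,"y": 0,"z": 0,"wx": 0,"wy": 0,"wz": 0,"hand": -1}
    - {"x": 0,"y": 0,"z": 0,"wx": 0,"wy": 0,"wz": 0,"hand": -1}
    - {"x": 0,"y": 0,"z": 0,"wx": 0,"wy": 0,"wz": 0,"hand": -1}
    - {"x": 0,"y": 0,"z": 0,"wx": 0,"wy": 0,"wz": 0,"hand": -1}
    - {"x": 0,"y": 0,"z": -0.1,"wx": 0,"wy": 0,"wz": 0,"hand": -1}
    - {"x": 0,"y": 0,"z": -0.15,"wx": 0,"wy": 0,"wz": 0,"hand": -1}
    - {"x": 0,"y": 0,"z": -0.15,"wx": 0,"wy": 0,"wz": 0,"hand": -1}
    - {"x": 0,"y": 0,"z": -0.1,"wx": 0,"wy": 0,"wz": 0,"hand": -1}
    - {"x": 0,"y": 0,"z": 0,"wx": 0,"wy": 0,"wz": 0,"hand": -1}
    - {"x": 0,"y": 0,"z": 0,"wx": 0,"wy": 0,"wz": 0,"hand": -1}

```text
time: 4.37
tool_pos: [0.4329, 0.0875, 0.0935]
tool_rot: [-0.0, 0.996, -0.087, 0.001]
contact_force: [-0.4, -0.2, -3.8]
gripper_width: 0.713
grasp_force: 66.5
```

Run:
```python
from h import *
plan(.6127,.1115,.1,-106)
w=calibration("wrist"); im=grab_frame("wrist"); cv2.imwrite("pics/w3.png",im); np.savez("pics/w3.npz",**w)
```

```text
t 4.37 tcp [0.4329 0.0875 0.0935] shift u [ 1.153 -0.366 -0.041] turn u [-0.001 -0.002  0.133] j6 1.78
```

View pics/w3.png

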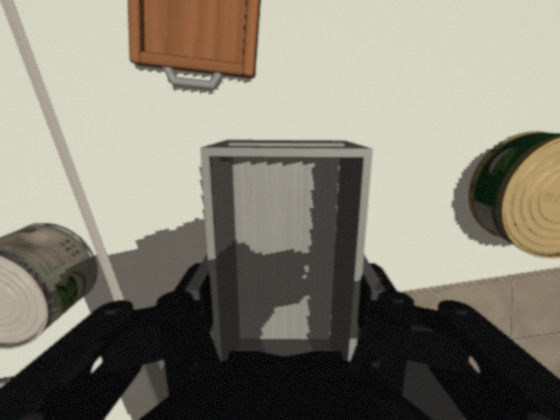

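Request:
send_rows:
  rows:
    - {"x": 0,"y": 0,"z": -0.15,"wx": 0,"wy": 0,"wz": 0.067,"hand": -1}
    - {"x": 0,"y": 0,"z": -0.2,"wx": 0,"wy": 0,"wz": 0.066,"hand": -1}
    - {"x": 0.1,"y": -0.06,"z": -0.2,"wx": 0,"wy": 0,"wz": 0,"hand": -1}
    - {"x": 0.1,"y": -0.1,"z": -0.1,"wx": 0,"wy": 0,"wz": 0,"hand": -1}
    - {"x": 0.1,"y": -0.1,"z": 0,"wx": 0,"wy": 0,"wz": 0,"hand": -1}
    - {"x": 0.1,"y": -0.1,"z": 0,"wx": 0,"wy": 0,"wz": 0,"hand": -1}
    - {"x": 0,"y": -0.05,"z": 0,"wx": 0,"wy": 0,"wz": 0,"hand": -1}
    - {"x": 0,"y": 0,"z": 0,"wx": 0,"wy": 0,"wz": 0,"hand": -1}
    - {"x": 0,"y": 0,"z": 0,"wx": 0,"wy": 0,"wz": 0,"hand": -1}
    - {"x": 0,"y": 0,"z": 0,"wx": 0,"wy": 0,"wz": 0,"hand": -1}

```text
time: 5.25
tool_pos: [0.5058, 0.1297, 0.1891]
tool_rot: [0.001, 0.99, -0.139, -0.001]
contact_force: [-0.8, -0.5, -2.2]
gripper_width: 0.717
grasp_force: 66.5
```

Run:
```python
from h import *
w=np.load("pics/w3.npz")
for z in (.1245,.1265):
    p=ray(w,[(203,148),(370,149)],z); print(p.round(4), np.linalg.norm(p[0]-p[1]), pose()[1].inv().apply(p-[.4329,.0875,.0935]).round(4))
w=calibration("wrist"); s,R=pose(); im=grab_frame("wrist"); cv2.imwrite("pics/w4.png",im); np.savez("pics/w4.npz",**w,tp=s["tool_pos"],tr=R.as_matrix())
plan(.614,.112,.1,-106)
```

```text
[[0.4979 0.1064 0.1245]
 [0.487  0.0466 0.1245]] 0.060875712687205485 [[ 0.0572 -0.0361 -0.0312]
 [ 0.0632  0.0245 -0.0311]]
[[0.498  0.1059 0.1265]
 [0.4872 0.0471 0.1265]] 0.059794710348187154 [[ 0.0574 -0.0356 -0.0332]
 [ 0.0633  0.0239 -0.0331]]
t 5.3 tcp [0.5061 0.1296 0.1896] shift u [ 0.725 -0.086  0.596] turn u [ 0.001  0.002 -0.   ] j6 1.96
```

View pics/w4.png

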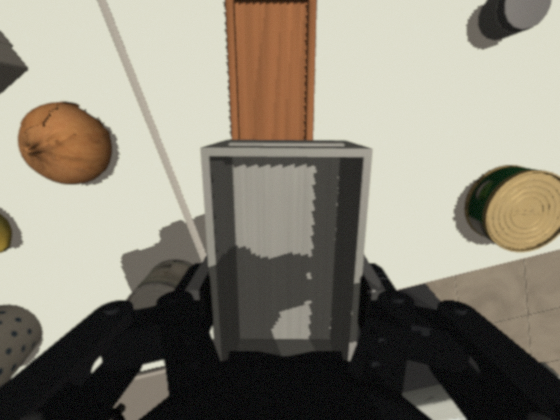

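Run:
```python
from h import *
w=np.load("pics/w4.npz"); im=cv2.imread("pics/w4.png"); hsv=cv2.cvtColor(im,cv2.COLOR_BGR2HSV)
m=((hsv[...,1]>90)&(hsv[...,0]<20))
L=[];Rr=[]
for v in range(3,136,4):
    x=np.where(m[v,215:335])[0]+215
    if len(x): L.append((x[0],v)); Rr.append((x[-1]+1,v))
fs=[]
for E in (L,Rr):
    p=ray(w,E,.014)[:,:2]; vx,vy,x,y=cv2.fitLine(p.astype(np.float32),cv2.DIST_HUBER,0,.01,.01).ravel(); fs.append((np.array([x,y]),np.degrees(np.arctan(vy/vx))))
    print(fs[-1],p[[0,-1]].round(4))
a=np.radians(np.mean([f[1] for f in fs])); n=np.array([-np.sin(a),np.cos(a)])
ds=[n@f[0] for f in fs]; print("yaw",np.degrees(a),"width",ds[0]-ds[1],"axis offset",np.mean(ds),"cand (.6165,.113):",n@[.6165,.113])
w3=np.load("pics/w3.npz"); p=ray(w3,[(130,62),(252,77)],.014)[:,:2]; print(p, p.mean(0)+.073*np.array([np.cos(a),np.sin(a)]))
```

```text
(array([0.63272005, 0.14960979], dtype=float32), np.float32(-16.034273)) [[0.6869 0.1345]
 [0.5745 0.1662]]
(array([0.6100103 , 0.07057552], dtype=float32), np.float32(-16.096628)) [[0.6641 0.055 ]
 [0.552  0.0879]]
yaw -16.065449 width 0.0822323 axis offset 0.27774677 cand (.6165,.113): 0.2791942001283169
[[0.55767585 0.17124919]
 [0.53427739 0.09258166]] [0.61612569 0.11171375]
```

Run:
```python
from h import *
plan(.6175,.1113,.065,-106.06)
```

```text
t 5.3 tcp [0.5061 0.1296 0.1896] shift u [ 0.749 -0.088  0.829] turn u [0.001 0.002 0.001] j6 1.96
```

Request:
send_rows:
  rows:
    - {"x": 0.15,"y": -0.018,"z": 0,"wx": 0,"wy": 0,"wz": 0,"hand": -1}
    - {"x": 0.15,"y": -0.018,"z": 0.09,"wx": 0,"wy": 0,"wz": 0,"hand": -1}
    - {"x": 0.15,"y": -0.018,"z": 0.12,"wx": 0,"wy": 0,"wz": 0,"hand": -1}
    - {"x": 0.15,"y": -0.017,"z": 0.12,"wx": 0,"wy": 0,"wz": 0,"hand": -1}
    - {"x": 0.149,"y": -0.017,"z": 0.12,"wx": 0,"wy": 0,"wz": 0,"hand": -1}
    - {"x": 0,"y": 0,"z": 0.12,"wx": 0,"wy": 0,"wz": 0,"hand": -1}
    - {"x": 0,"y": 0,"z": 0.12,"wx": 0,"wy": 0,"wz": 0,"hand": -1}
    - {"x": 0,"y": 0,"z": 0.12,"wx": 0,"wy": 0,"wz": 0,"hand": -1}
    - {"x": 0,"y": 0,"z": 0,"wx": 0,"wy": 0,"wz": 0,"hand": -1}
    - {"x": 0,"y": 0,"z": 0,"wx": 0,"wy": 0,"wz": 0,"hand": -1}

```text
time: 6.13
tool_pos: [0.6173, 0.1113, 0.0679]
tool_rot: [0.0, 0.99, -0.139, -0.002]
contact_force: [0.5, -0.1, -1.1]
gripper_width: 0.715
grasp_force: 66.3
```

Run:
```python
from h import *
plan(.6175,.1113,.025,-106.06)
w=calibration("wrist"); s,R=pose(); im=grab_frame("wrist"); np.savez("pics/w5.npz",**w)
sc=grab_frame("scene"); A=cv2.resize(im[0:300,150:430],(373,400)); B=cv2.resize(sc[170:270,150:250],(400,400),interpolation=cv2.INTER_CUBIC)
cv2.imwrite("pics/w5.png",im); cv2.imwrite("pics/w5c.png",np.hstack([A,B]))
```

```text
t 6.13 tcp [0.6173 0.1113 0.0679] shift u [ 0.002 -0.001  0.286] turn u [0.001 0.004 0.001] j6 1.91
```

View pics/w5c.png

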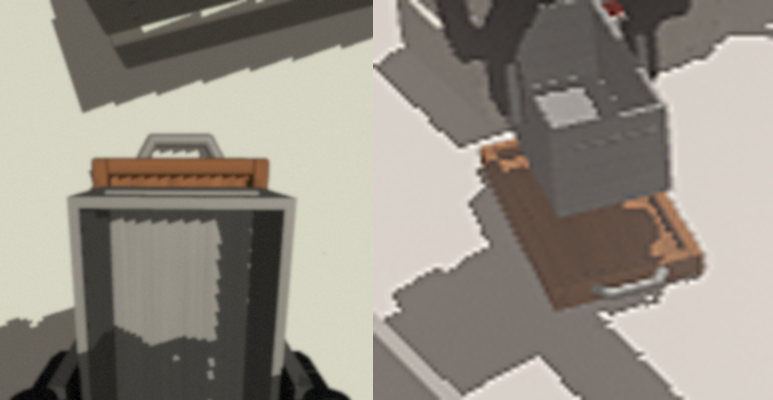

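Run:
```python
from h import *
w=np.load("pics/w5.npz"); a=np.radians(-16.06); e=np.array([np.cos(a),np.sin(a)])
p=ray(w,np.array([(93,159),(269,159)])/1.3333+[150,0],.014)[:,:2]; print(p,np.linalg.norm(p[0]-p[1]),"tray c",p.mean(0)-.073*e)
q=ray(w,np.array([(69,199),(296,199)])/1.3333+[150,0],.052+.0679-.0195)[:,:2]; print(q,np.linalg.norm(q[0]-q[1]),"box c",q.mean(0)-.062*e)
```

```text
[[0.69680614 0.13068758]
 [0.67410264 0.05182209]] 0.08206834449215646 tray c [0.61530339 0.11144983]
[[0.68381121 0.12328682]
 [0.66691114 0.06457349]] 0.06109720574271439 box c [0.61578088 0.11108207]
```

Request:
send_rows:
  rows:
    - {"x": 0,"y": 0,"z": 0.06,"wx": 0,"wy": 0,"wz": 0,"hand": -1}
    - {"x": 0,"y": 0,"z": 0.06,"wx": 0,"wy": 0,"wz": 0,"hand": -1}
    - {"x": 0,"y": 0,"z": 0.05,"wx": 0,"wy": 0,"wz": 0,"hand": -1}
    - {"x": 0,"y": 0,"z": 0.04,"wx": 0,"wy": 0,"wz": 0,"hand": -1}
    - {"x": 0,"y": 0,"z": 0.03,"wx": 0,"wy": 0,"wz": 0,"hand": -1}
    - {"x": 0,"y": 0,"z": 0.02,"wx": 0,"wy": 0,"wz": 0,"hand": -1}
    - {"x": 0,"y": 0,"z": 0.01,"wx": 0,"wy": 0,"wz": 0,"hand": -1}
    - {"x": 0,"y": 0,"z": 0,"wx": 0,"wy": 0,"wz": 0,"hand": -1}
    - {"x": 0,"y": 0,"z": 0,"wx": 0,"wy": 0,"wz": 0,"hand": -1}
    - {"x": 0,"y": 0,"z": 0,"wx": 0,"wy": 0,"wz": 0,"hand": -1}

```text
time: 7.07
tool_pos: [0.6193, 0.1117, 0.0292]
tool_rot: [-0.0, 0.99, -0.139, 0.0]
contact_force: [-0.2, 1.4, -2.4]
gripper_width: 0.713
grasp_force: 66.4
```

Request:
send_rows:
  rows:
    - {"x": 0,"y": 0,"z": 0.01,"wx": 0,"wy": 0,"wz": 0,"hand": -1}
    - {"x": 0,"y": 0,"z": 0.01,"wx": 0,"wy": 0,"wz": 0,"hand": -1}
    - {"x": 0,"y": 0,"z": 0,"wx": 0,"wy": 0,"wz": 0,"hand": -1}
    - {"x": 0,"y": 0,"z": 0,"wx": 0,"wy": 0,"wz": 0,"hand": -1}
    - {"x": 0,"y": 0,"z": 0,"wx": 0,"wy": 0,"wz": 0,"hand": -1}
    - {"x": 0,"y": 0,"z": 0,"wx": 0,"wy": 0,"wz": 0,"hand": -1}
    - {"x": 0,"y": 0,"z": 0,"wx": 0,"wy": 0,"wz": 0,"hand": -1}
    - {"x": 0,"y": 0,"z": 0,"wx": 0,"wy": 0,"wz": 0,"hand": -1}
    - {"x": 0,"y": 0,"z": 0,"wx": 0,"wy": 0,"wz": 0,"hand": -1}
    - {"x": 0,"y": 0,"z": 0,"wx": 0,"wy": 0,"wz": 0,"hand": -1}

```text
time: 7.9
tool_pos: [0.6193, 0.1118, 0.0261]
tool_rot: [-0.0, 0.99, -0.139, 0.001]
contact_force: [0.8, 0.9, 2.1]
gripper_width: 0.713
grasp_force: 66.7
```

Request:
send_rows:
  rows:
    - {"x": 0,"y": 0,"z": 0,"wx": 0,"wy": 0,"wz": 0,"hand": 1}
    - {"x": 0,"y": 0,"z": 0,"wx": 0,"wy": 0,"wz": 0,"hand": 1}
    - {"x": 0,"y": 0,"z": 0,"wx": 0,"wy": 0,"wz": 0,"hand": 1}
    - {"x": 0,"y": 0,"z": 0,"wx": 0,"wy": 0,"wz": 0,"hand": 1}
    - {"x": 0,"y": 0,"z": -0.1,"wx": 0,"wy": 0,"wz": 0,"hand": 1}
    - {"x": 0,"y": 0,"z": -0.2,"wx": 0,"wy": 0,"wz": 0,"hand": 1}
    - {"x": 0,"y": 0,"z": -0.2,"wx": 0,"wy": 0,"wz": 0,"hand": 1}
    - {"x": 0,"y": 0,"z": -0.2,"wx": 0,"wy": 0,"wz": 0,"hand": 1}
    - {"x": 0,"y": 0,"z": -0.2,"wx": 0,"wy": 0,"wz": 0,"hand": 1}
    - {"x": -0.1,"y": 0,"z": 0,"wx": 0,"wy": 0,"wz": 0,"hand": 1}

```text
time: 8.73
tool_pos: [0.6101, 0.1156, 0.1708]
tool_rot: [-0.001, 0.99, -0.14, 0.008]
contact_force: [0.9, 0.3, 1.0]
gripper_width: 1.0
grasp_force: 0.0
```

Run:
```python
from h import *
w=calibration("wrist"); s,R=pose(); im=grab_frame("wrist"); np.savez("pics/w6.npz",**w)
cv2.imwrite("pics/w6.png",im)
plan(.6085,-.111,.15,-16)
plan(.6085,-.111,.15,-106)
```

```text
t 8.78 tcp [0.6057 0.1167 0.1672] shift u [0.435 1.455 0.113] turn u [ 0.004 -0.011 -2.   ] j6 1.92
t 8.78 tcp [0.6057 0.1167 0.1672] shift u [0.435 1.455 0.113] turn u [-0.004 -0.009  0.   ] j6 1.92
```

View pics/w6.png

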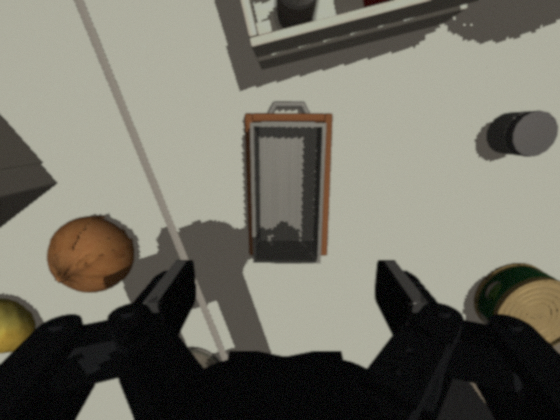

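Request:
send_rows:
  rows:
    - {"x": 0.06,"y": 0.2,"z": 0,"wx": 0,"wy": 0,"wz": 0,"hand": 1}
    - {"x": 0.06,"y": 0.2,"z": 0,"wx": 0,"wy": 0,"wz": 0,"hand": 1}
    - {"x": 0.06,"y": 0.2,"z": 0,"wx": 0,"wy": 0,"wz": 0,"hand": 1}
    - {"x": 0.06,"y": 0.2,"z": 0,"wx": 0,"wy": 0,"wz": 0,"hand": 1}
    - {"x": 0.06,"y": 0.2,"z": 0,"wx": 0,"wy": 0,"wz": 0,"hand": 1}
    - {"x": 0.06,"y": 0.2,"z": 0,"wx": 0,"wy": 0,"wz": 0,"hand": 1}
    - {"x": 0.06,"y": 0.2,"z": 0,"wx": 0,"wy": 0,"wz": 0,"hand": 1}
    - {"x": 0,"y": 0,"z": 0,"wx": 0,"wy": 0,"wz": -0.15,"hand": 1}
    - {"x": 0,"y": 0,"z": 0,"wx": 0,"wy": 0,"wz": -0.15,"hand": 1}
    - {"x": 0,"y": 0,"z": 0,"wx": 0,"wy": 0,"wz": -0.15,"hand": 1}

```text
time: 9.62
tool_pos: [0.6065, -0.1042, 0.1602]
tool_rot: [-0.0, 0.999, 0.039, -0.001]
contact_force: [-0.1, 0.1, -0.7]
gripper_width: 0.998
grasp_force: 0.0
```

Request:
send_rows:
  rows:
    - {"x": 0,"y": 0,"z": 0,"wx": 0,"wy": 0,"wz": -0.155,"hand": 1}
    - {"x": 0,"y": 0,"z": 0,"wx": 0,"wy": 0,"wz": -0.155,"hand": 1}
    - {"x": 0,"y": 0,"z": 0,"wx": 0,"wy": 0,"wz": -0.155,"hand": 1}
    - {"x": 0,"y": 0,"z": 0,"wx": 0,"wy": 0,"wz": -0.155,"hand": 1}
    - {"x": 0,"y": 0,"z": 0,"wx": 0,"wy": 0,"wz": -0.155,"hand": 1}
    - {"x": 0,"y": 0,"z": 0,"wx": 0,"wy": 0,"wz": -0.155,"hand": 1}
    - {"x": 0,"y": 0,"z": 0,"wx": 0,"wy": 0,"wz": -0.155,"hand": 1}
    - {"x": 0,"y": 0,"z": 0,"wx": 0,"wy": 0,"wz": -0.155,"hand": 1}
    - {"x": 0,"y": 0,"z": 0,"wx": 0,"wy": 0,"wz": -0.155,"hand": 1}
    - {"x": 0,"y": 0,"z": 0,"wx": 0,"wy": 0,"wz": -0.155,"hand": 1}

```text
time: 10.45
tool_pos: [0.6065, -0.1033, 0.1602]
tool_rot: [-0.001, 0.797, 0.604, -0.0]
contact_force: [-0.0, 0.2, -0.3]
gripper_width: 0.999
grasp_force: 0.0
```

```bash
cat >> h.py <<'E'
def snap(n):
    w=calibration("wrist"); im=grab_frame("wrist"); np.savez(f"pics/{n}.npz",**w); cv2.imwrite(f"pics/{n}.png",im); return w,im
def blob(im,box,f):
    """largest contour of mask f(hsv) in box u0,v0,u1,v1 (pixels)"""
    u0,v0,u1,v1=box; h=cv2.cvtColor(im,cv2.COLOR_BGR2HSV)[v0:v1,u0:u1].astype(int)
    cs,_=cv2.findContours(f(h).astype(np.uint8),cv2.RETR_EXTERNAL,cv2.CHAIN_APPROX_NONE)
    return max(cs,key=cv2.contourArea)[:,0]+[u0,v0]
E
python3 - <<'E'
from h import *
w=np.load("pics/w6.npz")
p=ray(w,[(250,122),(327,122),(321,262),(254,262)],.058); print("box",rect(p),p.mean(0))
p=ray(w,[(534,133)],.038); print("pot",p)
w,im=snap("w7")
x,y=p[0][:2]
print("expect px",proj(w,[x,y,.038]))
plan(x,y,.02,-16.06)
E
```

```text
box [618.2 111.2 -16.1 124.2  62.6] [0.61827916 0.11142203 0.058     ]
pot [[ 0.60912437 -0.11133491  0.038     ]]
expect px [[291.11473179 210.39720789]]
t 10.5 tcp [ 0.6066 -0.1033  0.1602] shift u [-0.047  0.032  0.935] turn u [-0.002  0.     0.014] j6 -0.02
```

View pics/w7.png

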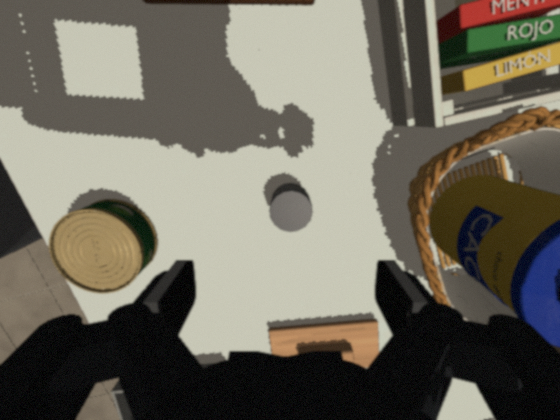

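Request:
send_rows:
  rows:
    - {"x": -0.047,"y": 0.032,"z": 0,"wx": 0,"wy": 0,"wz": 0.014,"hand": 1}
    - {"x": 0,"y": 0,"z": 0.15,"wx": 0,"wy": 0,"wz": 0,"hand": 1}
    - {"x": 0,"y": 0,"z": 0.15,"wx": 0,"wy": 0,"wz": 0,"hand": 1}
    - {"x": 0,"y": 0,"z": 0.15,"wx": 0,"wy": 0,"wz": 0,"hand": 1}
    - {"x": 0,"y": 0,"z": 0.15,"wx": 0,"wy": 0,"wz": 0,"hand": 1}
    - {"x": 0,"y": 0,"z": 0.13,"wx": 0,"wy": 0,"wz": 0,"hand": 1}
    - {"x": 0,"y": 0,"z": 0.1,"wx": 0,"wy": 0,"wz": 0,"hand": 1}
    - {"x": 0,"y": 0,"z": 0.1,"wx": 0,"wy": 0,"wz": 0,"hand": 1}
    - {"x": 0,"y": 0,"z": 0.06,"wx": 0,"wy": 0,"wz": 0,"hand": 1}
    - {"x": 0,"y": 0,"z": 0,"wx": 0,"wy": 0,"wz": 0,"hand": 1}

```text
time: 11.33
tool_pos: [0.6078, -0.1113, 0.0093]
tool_rot: [-0.002, 0.803, 0.596, -0.002]
contact_force: [-0.1, 0.1, -0.4]
gripper_width: 1.002
grasp_force: 0.0
```

Request:
send_rows:
  rows:
    - {"x": 0,"y": 0,"z": 0.03,"wx": 0,"wy": 0,"wz": 0,"hand": 1}
    - {"x": 0,"y": 0,"z": 0,"wx": 0,"wy": 0,"wz": 0,"hand": 1}
    - {"x": 0,"y": 0,"z": 0,"wx": 0,"wy": 0,"wz": 0,"hand": 0.4}
    - {"x": 0,"y": 0,"z": 0,"wx": 0,"wy": 0,"wz": 0,"hand": 0}
    - {"x": 0,"y": 0,"z": 0,"wx": 0,"wy": 0,"wz": 0,"hand": -1}
    - {"x": 0,"y": 0,"z": 0,"wx": 0,"wy": 0,"wz": 0,"hand": -1}
    - {"x": 0,"y": 0,"z": 0,"wx": 0,"wy": 0,"wz": 0,"hand": -1}
    - {"x": 0,"y": 0,"z": 0,"wx": 0,"wy": 0,"wz": 0,"hand": -1}
    - {"x": 0,"y": 0,"z": 0,"wx": 0,"wy": 0,"wz": 0,"hand": -1}
    - {"x": 0,"y": 0,"z": 0,"wx": 0,"wy": 0,"wz": 0,"hand": -1}

```text
time: 12.17
tool_pos: [0.6106, -0.1117, 0.0087]
tool_rot: [0.001, 0.802, 0.597, 0.001]
contact_force: [-0.6, -0.2, 6.3]
gripper_width: 0.455
grasp_force: 60.8
```

Request:
send_rows:
  rows:
    - {"x": 0,"y": 0,"z": -0.05,"wx": 0,"wy": 0,"wz": 0,"hand": -1}
    - {"x": 0,"y": 0,"z": -0.15,"wx": 0,"wy": 0,"wz": 0,"hand": -1}
    - {"x": 0,"y": 0,"z": -0.2,"wx": 0,"wy": 0,"wz": 0,"hand": -1}
    - {"x": 0,"y": 0,"z": -0.2,"wx": 0,"wy": 0,"wz": 0,"hand": -1}
    - {"x": 0,"y": 0,"z": -0.2,"wx": 0,"wy": 0,"wz": 0,"hand": -1}
    - {"x": 0.1,"y": 0.03,"z": -0.1,"wx": 0,"wy": 0,"wz": 0,"hand": -1}
    - {"x": 0.1,"y": 0.03,"z": 0,"wx": 0,"wy": 0,"wz": 0,"hand": -1}
    - {"x": 0.1,"y": 0.03,"z": 0,"wx": 0,"wy": 0,"wz": 0,"hand": -1}
    - {"x": 0,"y": 0,"z": 0,"wx": 0,"wy": 0,"wz": 0,"hand": -1}
    - {"x": 0,"y": 0,"z": 0,"wx": 0,"wy": 0,"wz": 0,"hand": -1}

```text
time: 13.0
tool_pos: [0.6343, -0.0707, 0.1395]
tool_rot: [-0.002, 0.801, 0.598, -0.002]
contact_force: [0.2, -0.4, -1.4]
gripper_width: 0.449
grasp_force: 60.4
```

Run:
```python
from h import *
plan(.618,.112,.12,-16.06)
```

```text
t 13.0 tcp [ 0.6343 -0.0707  0.1395] shift u [ 1.137 -0.45   0.131] turn u [-0.007  0.001 -0.01 ] j6 0.06
```

Request:
send_rows:
  rows:
    - {"x": 0.18,"y": -0.07,"z": 0,"wx": 0,"wy": 0,"wz": -0.01,"hand": -1}
    - {"x": 0.18,"y": -0.07,"z": 0,"wx": 0,"wy": 0,"wz": 0,"hand": -1}
    - {"x": 0.18,"y": -0.07,"z": 0,"wx": 0,"wy": 0,"wz": 0,"hand": -1}
    - {"x": 0.18,"y": -0.07,"z": 0,"wx": 0,"wy": 0,"wz": 0,"hand": -1}
    - {"x": 0.18,"y": -0.07,"z": 0,"wx": 0,"wy": 0,"wz": 0,"hand": -1}
    - {"x": 0.15,"y": -0.06,"z": 0,"wx": 0,"wy": 0,"wz": 0,"hand": -1}
    - {"x": 0.087,"y": -0.04,"z": 0,"wx": 0,"wy": 0,"wz": 0,"hand": -1}
    - {"x": 0,"y": 0,"z": 0,"wx": 0,"wy": 0,"wz": 0,"hand": -1}
    - {"x": 0,"y": 0,"z": 0,"wx": 0,"wy": 0,"wz": 0,"hand": -1}
    - {"x": 0,"y": 0,"z": 0,"wx": 0,"wy": 0,"wz": 0,"hand": -1}

```text
time: 13.83
tool_pos: [0.6183, 0.1093, 0.1418]
tool_rot: [-0.0, 0.8, 0.6, -0.001]
contact_force: [-0.4, -0.8, -0.3]
gripper_width: 0.45
grasp_force: 60.5
```

Run:
```python
from h import *
w,im=snap("w8")
plan(.618,.112,.016,-16.06)
```

```text
t 13.88 tcp [0.6185 0.1091 0.1421] shift u [ 0.018 -0.008  0.841] turn u [-0.001  0.001 -0.005] j6 0.34
```

View pics/w8.png

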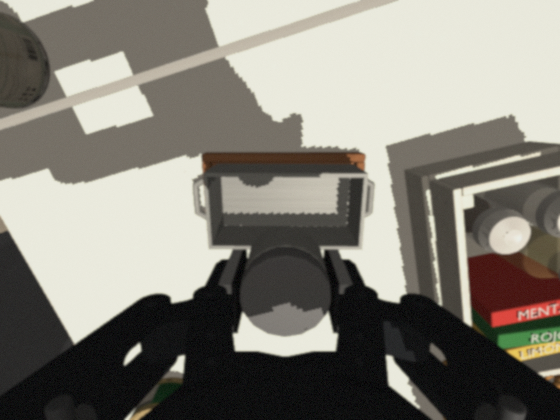

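Request:
send_rows:
  rows:
    - {"x": 0.018,"y": -0.008,"z": 0,"wx": 0,"wy": 0,"wz": 0,"hand": -1}
    - {"x": 0,"y": 0,"z": 0.12,"wx": 0,"wy": 0,"wz": 0,"hand": -1}
    - {"x": 0,"y": 0,"z": 0.12,"wx": 0,"wy": 0,"wz": 0,"hand": -1}
    - {"x": 0,"y": 0,"z": 0.12,"wx": 0,"wy": 0,"wz": 0,"hand": -1}
    - {"x": 0,"y": 0,"z": 0.12,"wx": 0,"wy": 0,"wz": 0,"hand": -1}
    - {"x": 0,"y": 0,"z": 0.11,"wx": 0,"wy": 0,"wz": 0,"hand": -1}
    - {"x": 0,"y": 0,"z": 0.09,"wx": 0,"wy": 0,"wz": 0,"hand": -1}
    - {"x": 0,"y": 0,"z": 0.08,"wx": 0,"wy": 0,"wz": 0,"hand": -1}
    - {"x": 0,"y": 0,"z": 0.05,"wx": 0,"wy": 0,"wz": 0,"hand": -1}
    - {"x": 0,"y": 0,"z": 0,"wx": 0,"wy": 0,"wz": 0,"hand": -1}

```text
time: 14.72
tool_pos: [0.6169, 0.113, 0.0191]
tool_rot: [-0.001, 0.8, 0.6, -0.001]
contact_force: [-0.8, 1.4, -0.8]
gripper_width: 0.447
grasp_force: 60.5
```

Request:
send_rows:
  rows:
    - {"x": 0,"y": 0,"z": 0.007,"wx": 0,"wy": 0,"wz": 0,"hand": -1}
    - {"x": 0,"y": 0,"z": 0,"wx": 0,"wy": 0,"wz": 0,"hand": -1}
    - {"x": 0,"y": 0,"z": 0,"wx": 0,"wy": 0,"wz": 0,"hand": -1}
    - {"x": 0,"y": 0,"z": 0,"wx": 0,"wy": 0,"wz": 0,"hand": -1}
    - {"x": 0,"y": 0,"z": 0,"wx": 0,"wy": 0,"wz": 0,"hand": -1}
    - {"x": 0,"y": 0,"z": 0,"wx": 0,"wy": 0,"wz": 0,"hand": -1}
    - {"x": 0,"y": 0,"z": 0,"wx": 0,"wy": 0,"wz": 0,"hand": -1}
    - {"x": 0,"y": 0,"z": 0,"wx": 0,"wy": 0,"wz": 0,"hand": -1}
    - {"x": 0,"y": 0,"z": 0,"wx": 0,"wy": 0,"wz": 0,"hand": -1}
    - {"x": 0,"y": 0,"z": 0,"wx": 0,"wy": 0,"wz": 0,"hand": -1}

```text
time: 15.55
tool_pos: [0.6181, 0.1133, 0.0201]
tool_rot: [-0.0, 0.8, 0.601, -0.0]
contact_force: [0.5, -0.9, -0.9]
gripper_width: 0.452
grasp_force: 60.5
```

Request:
send_rows:
  rows:
    - {"x": 0,"y": 0,"z": 0.008,"wx": 0,"wy": 0,"wz": 0,"hand": -1}
    - {"x": 0,"y": 0,"z": 0.006,"wx": 0,"wy": 0,"wz": 0,"hand": -1}
    - {"x": 0,"y": 0,"z": 0,"wx": 0,"wy": 0,"wz": 0,"hand": -1}
    - {"x": 0,"y": 0,"z": 0,"wx": 0,"wy": 0,"wz": 0,"hand": -1}
    - {"x": 0,"y": 0,"z": 0,"wx": 0,"wy": 0,"wz": 0,"hand": -1}
    - {"x": 0,"y": 0,"z": 0,"wx": 0,"wy": 0,"wz": 0,"hand": -1}
    - {"x": 0,"y": 0,"z": 0,"wx": 0,"wy": 0,"wz": 0,"hand": -1}
    - {"x": 0,"y": 0,"z": 0,"wx": 0,"wy": 0,"wz": 0,"hand": -1}
    - {"x": 0,"y": 0,"z": 0,"wx": 0,"wy": 0,"wz": 0,"hand": -1}
    - {"x": 0,"y": 0,"z": 0,"wx": 0,"wy": 0,"wz": 0,"hand": -1}

```text
time: 16.38
tool_pos: [0.6181, 0.1134, 0.018]
tool_rot: [-0.0, 0.8, 0.6, 0.0]
contact_force: [-0.2, 0.3, -1.0]
gripper_width: 0.449
grasp_force: 60.6
```

Request:
send_rows:
  rows:
    - {"x": 0,"y": 0,"z": 0.005,"wx": 0,"wy": 0,"wz": 0,"hand": -1}
    - {"x": 0,"y": 0,"z": 0,"wx": 0,"wy": 0,"wz": 0,"hand": -1}
    - {"x": 0,"y": 0,"z": 0,"wx": 0,"wy": 0,"wz": 0,"hand": -1}
    - {"x": 0,"y": 0,"z": 0,"wx": 0,"wy": 0,"wz": 0,"hand": 0.1}
    - {"x": 0,"y": 0,"z": 0,"wx": 0,"wy": 0,"wz": 0,"hand": 0.35}
    - {"x": 0,"y": 0,"z": 0,"wx": 0,"wy": 0,"wz": 0,"hand": 0.35}
    - {"x": 0,"y": 0,"z": 0,"wx": 0,"wy": 0,"wz": 0,"hand": 0.35}
    - {"x": 0,"y": 0,"z": 0,"wx": 0,"wy": 0,"wz": 0,"hand": 0.35}
    - {"x": 0,"y": 0,"z": -0.05,"wx": 0,"wy": 0,"wz": 0,"hand": 0.35}
    - {"x": 0,"y": 0,"z": -0.1,"wx": 0,"wy": 0,"wz": 0,"hand": 0.35}

```text
time: 17.22
tool_pos: [0.6162, 0.1132, 0.0382]
tool_rot: [-0.001, 0.8, 0.6, -0.002]
contact_force: [-1.2, 0.4, 0.4]
gripper_width: 0.669
grasp_force: 0.0
```

Request:
send_rows:
  rows:
    - {"x": 0,"y": 0,"z": -0.2,"wx": 0,"wy": 0,"wz": 0,"hand": 0.35}
    - {"x": 0,"y": 0,"z": -0.2,"wx": 0,"wy": 0,"wz": 0,"hand": 0.35}
    - {"x": 0,"y": 0,"z": -0.2,"wx": 0,"wy": 0,"wz": 0,"hand": 0.35}
    - {"x": 0,"y": 0,"z": -0.2,"wx": 0,"wy": 0,"wz": 0,"hand": 1}
    - {"x": 0,"y": 0,"z": -0.1,"wx": 0,"wy": 0,"wz": 0,"hand": 1}
    - {"x": -0.15,"y": 0,"z": 0,"wx": 0,"wy": 0,"wz": 0,"hand": 1}
    - {"x": -0.15,"y": 0,"z": 0,"wx": 0,"wy": 0,"wz": 0,"hand": 1}
    - {"x": -0.1,"y": 0,"z": 0,"wx": 0,"wy": 0,"wz": 0,"hand": 1}
    - {"x": 0,"y": 0,"z": 0,"wx": 0,"wy": 0,"wz": 0,"hand": 1}
    - {"x": 0,"y": 0,"z": 0,"wx": 0,"wy": 0,"wz": 0,"hand": 1}

```text
time: 18.05
tool_pos: [0.6011, 0.0552, 0.1746]
tool_rot: [-0.0, 0.8, 0.6, 0.0]
contact_force: [-0.6, 1.5, 0.0]
gripper_width: 0.996
grasp_force: 0.0
```

Run:
```python
from h import *
w,im=snap("w9")
plan(.4165,-.296,.18,-101)
```

```text
t 18.1 tcp [0.6013 0.0558 0.1745] shift u [-2.596 -0.527 -0.037] turn u [-1.000e-03 -0.000e+00  1.884e+00] j6 0.25
```

View pics/w9.png

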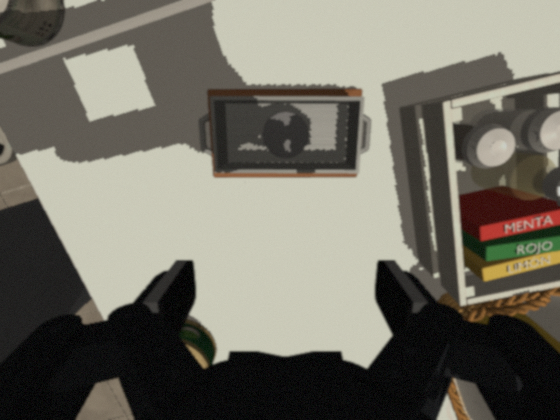

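Request:
send_rows:
  rows:
    - {"x": -0.26,"y": -0.053,"z": 0,"wx": 0,"wy": 0,"wz": 0,"hand": 1}
    - {"x": -0.26,"y": -0.053,"z": 0,"wx": 0,"wy": 0,"wz": 0,"hand": 1}
    - {"x": -0.26,"y": -0.053,"z": 0,"wx": 0,"wy": 0,"wz": 0,"hand": 1}
    - {"x": -0.26,"y": -0.053,"z": 0,"wx": 0,"wy": 0,"wz": 0,"hand": 1}
    - {"x": -0.26,"y": -0.053,"z": 0,"wx": 0,"wy": 0,"wz": 0,"hand": 1}
    - {"x": -0.26,"y": -0.053,"z": 0,"wx": 0,"wy": 0,"wz": 0,"hand": 1}
    - {"x": -0.26,"y": -0.053,"z": 0,"wx": 0,"wy": 0,"wz": 0,"hand": 1}
    - {"x": -0.26,"y": -0.053,"z": 0,"wx": 0,"wy": 0,"wz": 0,"hand": 1}
    - {"x": -0.26,"y": -0.053,"z": 0,"wx": 0,"wy": 0,"wz": 0,"hand": 1}
    - {"x": -0.25,"y": -0.053,"z": 0,"wx": 0,"wy": 0,"wz": 0,"hand": 1}

```text
time: 18.93
tool_pos: [0.4162, -0.2962, 0.1748]
tool_rot: [0.0, 0.799, 0.601, 0.0]
contact_force: [-0.4, -1.6, -0.1]
gripper_width: 1.002
grasp_force: 0.0
```

Request:
send_rows:
  rows:
    - {"x": 0,"y": 0,"z": 0,"wx": 0,"wy": 0,"wz": 0.155,"hand": 1}
    - {"x": 0,"y": 0,"z": 0,"wx": 0,"wy": 0,"wz": 0.155,"hand": 1}
    - {"x": 0,"y": 0,"z": 0,"wx": 0,"wy": 0,"wz": 0.155,"hand": 1}
    - {"x": 0,"y": 0,"z": 0,"wx": 0,"wy": 0,"wz": 0.155,"hand": 1}
    - {"x": 0,"y": 0,"z": 0,"wx": 0,"wy": 0,"wz": 0.155,"hand": 1}
    - {"x": 0,"y": 0,"z": 0,"wx": 0,"wy": 0,"wz": 0.155,"hand": 1}
    - {"x": 0,"y": 0,"z": 0,"wx": 0,"wy": 0,"wz": 0.155,"hand": 1}
    - {"x": 0,"y": 0,"z": 0,"wx": 0,"wy": 0,"wz": 0.155,"hand": 1}
    - {"x": 0,"y": 0,"z": 0,"wx": 0,"wy": 0,"wz": 0.155,"hand": 1}
    - {"x": 0,"y": 0,"z": 0,"wx": 0,"wy": 0,"wz": 0.155,"hand": 1}

```text
time: 19.77
tool_pos: [0.4174, -0.2946, 0.1745]
tool_rot: [-0.0, 0.999, 0.033, -0.0]
contact_force: [0.0, -0.0, -0.2]
gripper_width: 0.999
grasp_force: 0.0
```

Request:
send_rows:
  rows:
    - {"x": 0,"y": 0,"z": 0,"wx": 0,"wy": 0,"wz": 0.155,"hand": 1}
    - {"x": 0,"y": 0,"z": 0,"wx": 0,"wy": 0,"wz": 0.155,"hand": 1}
    - {"x": 0,"y": 0,"z": 0.1,"wx": 0,"wy": 0,"wz": 0.025,"hand": 1}
    - {"x": 0,"y": 0,"z": 0.1,"wx": 0,"wy": 0,"wz": 0,"hand": 1}
    - {"x": 0,"y": 0,"z": 0.1,"wx": 0,"wy": 0,"wz": 0,"hand": 1}
    - {"x": 0,"y": 0,"z": 0.1,"wx": 0,"wy": 0,"wz": 0,"hand": 1}
    - {"x": 0,"y": 0,"z": 0.1,"wx": 0,"wy": 0,"wz": 0,"hand": 1}
    - {"x": 0,"y": 0,"z": 0,"wx": 0,"wy": 0,"wz": 0,"hand": 1}
    - {"x": 0,"y": 0,"z": 0,"wx": 0,"wy": 0,"wz": 0,"hand": 1}
    - {"x": 0,"y": 0,"z": 0,"wx": 0,"wy": 0,"wz": 0,"hand": 1}

```text
time: 20.6
tool_pos: [0.4174, -0.2953, 0.1005]
tool_rot: [0.0, 0.995, -0.096, 0.0]
contact_force: [0.9, -0.3, 0.3]
gripper_width: 0.999
grasp_force: 0.0
```

Run:
```python
from h import *
w,im=snap("w10")
plan(.417,-.2965,.02,-100.9)
a=np.radians(-10.9); R2=np.array([[np.cos(a),-np.sin(a)],[np.sin(a),np.cos(a)]])
pts=np.array([(sx*.062,sy*.031) for sx,sy in((1,1),(1,-1),(-1,-1),(-1,1))])@R2.T+[.417,-.2965]
px=proj(w,np.c_[pts,np.full(4,.035)]); print("pred corners",px.round(0).tolist())
g=cv2.cvtColor(im,cv2.COLOR_BGR2GRAY).astype(int)
c=px.mean(0).astype(int)
# profiles across far rim, left and right rims
print("rowprof",c[1]-40,g[c[1]-40,c[0]-75:c[0]+75:2].tolist())
print("colprof",c[0]+15,g[c[1]-100:c[1]+100:2,c[0]+15].tolist())
```

```text
t 20.65 tcp [ 0.4176 -0.2956  0.101 ] shift u [-0.004  0.006  0.54 ] turn u [ 0.001 -0.002 -0.002] j6 1.0
pred corners [[241.0, 134.0], [333.0, 134.0], [327.0, 297.0], [247.0, 297.0]]
rowprof 175 [194, 195, 194, 194, 195, 196, 194, 194, 194, 194, 195, 194, 194, 195, 183, 116, 87, 89, 103, 127, 116, 65, 88, 123, 129, 131, 133, 131, 131, 131, 131, 132, 133, 131, 133, 133, 134, 135, 133, 133, 133, 131, 132, 134, 134, 134, 131, 129, 131, 134, 133, 135, 132, 96, 58, 58, 58, 56, 56, 39, 42, 108, 135, 166, 191, 192, 196, 194, 195, 192, 195, 194, 195, 193, 192]
colprof 302 [194, 194, 194, 195, 196, 192, 194, 193, 190, 147, 119, 138, 121, 68, 74, 124, 133, 135, 135, 136, 137, 133, 137, 135, 131, 135, 133, 132, 131, 132, 134, 131, 130, 131, 131, 134, 133, 132, 131, 131, 129, 128, 131, 129, 131, 130, 131, 128, 85, 54, 56, 51, 81, 124, 125, 84, 56, 57, 56, 56, 57, 57, 58, 55, 58, 55, 58, 57, 55, 56, 57, 57, 57, 58, 56, 61, 105, 126, 126, 128, 125, 114, 65, 52, 57, 53, 56, 52, 53, 57, 95, 124, 114, 106, 109, 115, 109, 116, 115, 116]
```

Request:
send_rows:
  rows:
    - {"x": -0.004,"y": 0.033,"z": 0.1,"wx": 0,"wy": 0,"wz": 0,"hand": 1}
    - {"x": 0,"y": 0,"z": 0.1,"wx": 0,"wy": 0,"wz": 0,"hand": 1}
    - {"x": 0,"y": 0,"z": 0.1,"wx": 0,"wy": 0,"wz": 0,"hand": 1}
    - {"x": 0,"y": 0,"z": 0.1,"wx": 0,"wy": 0,"wz": 0,"hand": 1}
    - {"x": 0,"y": 0,"z": 0.1,"wx": 0,"wy": 0,"wz": 0,"hand": 1}
    - {"x": 0,"y": 0,"z": 0.07,"wx": 0,"wy": 0,"wz": 0,"hand": 1}
    - {"x": 0,"y": 0,"z": 0.04,"wx": 0,"wy": 0,"wz": 0,"hand": 1}
    - {"x": 0,"y": 0,"z": 0.01,"wx": 0,"wy": 0,"wz": 0,"hand": 1}
    - {"x": 0,"y": 0,"z": 0,"wx": 0,"wy": 0,"wz": 0,"hand": 1}
    - {"x": 0,"y": 0,"z": 0,"wx": 0,"wy": 0,"wz": 0,"hand": 1}

```text
time: 21.48
tool_pos: [0.4158, -0.3005, 0.0077]
tool_rot: [0.001, 0.995, -0.096, 0.001]
contact_force: [0.8, 0.2, 0.2]
gripper_width: 0.998
grasp_force: 0.0
```

Request:
send_rows:
  rows:
    - {"x": 0,"y": 0,"z": 0,"wx": 0,"wy": 0,"wz": 0,"hand": 0.6}
    - {"x": 0,"y": 0,"z": 0,"wx": 0,"wy": 0,"wz": 0,"hand": 0.5}
    - {"x": 0,"y": 0,"z": 0,"wx": 0,"wy": 0,"wz": 0,"hand": -1}
    - {"x": 0,"y": 0,"z": 0,"wx": 0,"wy": 0,"wz": 0,"hand": -1}
    - {"x": 0,"y": 0,"z": 0,"wx": 0,"wy": 0,"wz": 0,"hand": -1}
    - {"x": 0,"y": 0,"z": 0,"wx": 0,"wy": 0,"wz": 0,"hand": -1}
    - {"x": 0,"y": 0,"z": 0,"wx": 0,"wy": 0,"wz": 0,"hand": -1}
    - {"x": 0,"y": 0,"z": 0,"wx": 0,"wy": 0,"wz": 0,"hand": -1}
    - {"x": 0,"y": 0,"z": 0,"wx": 0,"wy": 0,"wz": 0,"hand": -1}
    - {"x": 0,"y": 0,"z": 0,"wx": 0,"wy": 0,"wz": 0,"hand": -1}

```text
time: 22.32
tool_pos: [0.416, -0.3008, 0.008]
tool_rot: [0.001, 0.995, -0.096, 0.001]
contact_force: [0.7, 0.4, 6.4]
gripper_width: 0.712
grasp_force: 67.4
```

Run:
```python
from h import *
w,im=snap("w11"); plan(.5,-.2,.2,-106); print(manip.state()["gripper_width"])
g=cv2.cvtColor(im,cv2.COLOR_BGR2GRAY).astype(int)
print("cols 300:",g[70:180,300].tolist()); print("cols 270:",g[70:180,270].tolist())
```

```text
t 22.37 tcp [ 0.416  -0.3008  0.008 ] shift u [ 0.424 -0.765 -1.28 ] turn u [ 0.002 -0.002  0.111] j6 0.99
0.711814164286128
cols 300: [199, 197, 200, 199, 199, 198, 198, 199, 200, 198, 199, 201, 197, 201, 198, 201, 199, 198, 199, 197, 200, 199, 199, 198, 198, 199, 200, 200, 199, 197, 198, 200, 198, 199, 199, 200, 198, 198, 201, 200, 199, 199, 200, 201, 199, 197, 200, 200, 199, 198, 203, 200, 199, 199, 202, 198, 200, 198, 199, 199, 202, 198, 200, 200, 199, 200, 198, 195, 185, 158, 136, 131, 124, 103, 107, 130, 141, 139, 143, 141, 140, 135, 112, 83, 61, 60, 63, 75, 104, 125, 137, 138, 137, 138, 139, 136, 139, 140, 140, 138, 139, 140, 140, 138, 137, 139, 137, 138, 138, 139]
cols 270: [198, 199, 198, 198, 199, 197, 199, 198, 199, 200, 198, 201, 199, 198, 202, 199, 198, 199, 200, 199, 200, 200, 199, 201, 199, 200, 200, 197, 201, 199, 200, 200, 197, 200, 199, 200, 199, 200, 200, 200, 198, 199, 198, 199, 200, 200, 198, 200, 201, 199, 200, 199, 200, 199, 198, 200, 197, 200, 201, 198, 199, 197, 199, 199, 200, 200, 199, 199, 196, 174, 145, 130, 120, 100, 101, 126, 136, 138, 142, 141, 139, 136, 123, 98, 71, 72, 95, 125, 137, 138, 139, 138, 138, 138, 140, 137, 137, 139, 138, 138, 139, 137, 138, 138, 138, 137, 137, 138, 138, 134]
```

Run:
```python
from h import *
w=np.load("pics/w11.npz"); s,R=pose()
p=ray(w,[(270,144.3),(300,144.3)],.035); print(R.inv().apply(p-s["tool_pos"]).round(4))
```

```text
[[ 0.0618 -0.0058 -0.0268]
 [ 0.0618  0.0055 -0.0268]]
```

Request:
send_rows:
  rows:
    - {"x": 0,"y": 0,"z": -0.05,"wx": 0,"wy": 0,"wz": 0,"hand": -1}
    - {"x": 0,"y": 0,"z": -0.15,"wx": 0,"wy": 0,"wz": 0,"hand": -1}
    - {"x": 0,"y": 0,"z": -0.2,"wx": 0,"wy": 0,"wz": 0,"hand": -1}
    - {"x": 0,"y": 0,"z": -0.2,"wx": 0,"wy": 0,"wz": 0,"hand": -1}
    - {"x": 0,"y": 0,"z": -0.2,"wx": 0,"wy": 0,"wz": 0,"hand": -1}
    - {"x": 0,"y": 0,"z": -0.2,"wx": 0,"wy": 0,"wz": 0.111,"hand": -1}
    - {"x": 0,"y": 0,"z": -0.2,"wx": 0,"wy": 0,"wz": 0,"hand": -1}
    - {"x": 0.04,"y": -0.1,"z": -0.1,"wx": 0,"wy": 0,"wz": 0,"hand": -1}
    - {"x": 0.04,"y": -0.2,"z": 0,"wx": 0,"wy": 0,"wz": 0,"hand": -1}
    - {"x": 0.04,"y": -0.2,"z": 0,"wx": 0,"wy": 0,"wz": 0,"hand": -1}

```text
time: 23.2
tool_pos: [0.4536, -0.2328, 0.2034]
tool_rot: [0.001, 0.99, -0.14, 0.001]
contact_force: [0.2, -0.6, -2.2]
gripper_width: 0.712
grasp_force: 66.6
```

Run:
```python
from h import *
plan(.52,.14,.2,-106.06); print(manip.state()["gripper_width"])
```

```text
t 23.2 tcp [ 0.4536 -0.2328  0.2034] shift u [-0.266 -2.51   0.02 ] turn u [ 0.001 -0.003 -0.002] j6 1.23
0.7122740212992394
```

Request:
send_rows:
  rows:
    - {"x": -0.02,"y": -0.25,"z": 0,"wx": 0,"wy": 0,"wz": 0,"hand": -1}
    - {"x": -0.02,"y": -0.27,"z": 0,"wx": 0,"wy": 0,"wz": 0,"hand": -1}
    - {"x": -0.02,"y": -0.27,"z": 0,"wx": 0,"wy": 0,"wz": 0,"hand": -1}
    - {"x": -0.02,"y": -0.27,"z": 0,"wx": 0,"wy": 0,"wz": 0,"hand": -1}
    - {"x": -0.02,"y": -0.27,"z": 0,"wx": 0,"wy": 0,"wz": 0,"hand": -1}
    - {"x": -0.02,"y": -0.27,"z": 0,"wx": 0,"wy": 0,"wz": 0,"hand": -1}
    - {"x": -0.02,"y": -0.27,"z": 0,"wx": 0,"wy": 0,"wz": 0,"hand": -1}
    - {"x": -0.02,"y": -0.27,"z": 0,"wx": 0,"wy": 0,"wz": 0,"hand": -1}
    - {"x": -0.02,"y": -0.15,"z": 0,"wx": 0,"wy": 0,"wz": 0,"hand": -1}
    - {"x": 0,"y": 0,"z": 0,"wx": 0,"wy": 0,"wz": 0,"hand": -1}

```text
time: 24.03
tool_pos: [0.5212, 0.1089, 0.201]
tool_rot: [-0.001, 0.991, -0.137, -0.001]
contact_force: [-0.9, -0.2, -2.1]
gripper_width: 0.709
grasp_force: 66.5
```

Run:
```python
from h import *
w,im=snap("w12"); plan(.618,.112,.10,-106.06)
a=np.radians(-16.06); e=np.array([np.cos(a),np.sin(a)]); n=np.array([-e[1],e[0]]); C=np.array([.618,.112])
g=cv2.cvtColor(im,cv2.COLOR_BGR2GRAY).astype(int); hsv=cv2.cvtColor(im,cv2.COLOR_BGR2HSV).astype(int)
px=proj(w,[np.r_[C+x*e+y*n,z] for x,y,z in((.062,.031,.058),(.062,-.031,.058),(-.062,0,.058),(0,.031,.058),(0,-.031,.058))]).round(1); print(px.tolist())
T=np.array([.6163,.1117]); print(proj(w,[np.r_[T+.073*e+.042*n,.014],np.r_[T+.073*e-.042*n,.014]]).round(1).tolist())
u=int(px[:2,0].mean()); v=int(px[0,1]); v1=v+40
print("col",u-12,v-25,g[max(v-25,0):v+20,u-12].tolist(), hsv[max(v-25,0):v+20,u-12,1].tolist())
print("row",v1,u-60,g[v1,u-60:u+60].tolist(),hsv[v1,u-60:u+60,1].tolist())
```

```text
t 24.08 tcp [0.5211 0.1067 0.2009] shift u [ 0.613 -0.21   0.671] turn u [0.001 0.002 0.006] j6 1.91
[[213.1, 14.3], [288.1, 14.7], [254.0, 164.7], [217.3, 94.3], [287.5, 94.7]]
[[212.3, 18.3], [300.1, 18.8]]
col 238 -11 [215, 213, 216, 214, 216, 214, 214, 214, 213, 205, 198, 187, 174, 158, 151, 152, 149, 134, 101, 65, 43, 40, 39, 38, 39, 41, 41, 40, 43, 38, 38, 41, 47, 62] [22, 22, 22, 24, 22, 24, 22, 24, 23, 22, 23, 22, 23, 22, 23, 25, 25, 22, 25, 27, 17, 12, 26, 33, 25, 12, 6, 24, 29, 33, 39, 18, 27, 32]
row 54 190 [215, 216, 214, 216, 216, 216, 214, 216, 214, 217, 215, 216, 216, 216, 217, 216, 214, 215, 216, 215, 211, 196, 171, 138, 115, 124, 142, 140, 120, 91, 68, 62, 61, 61, 58, 60, 62, 78, 106, 132, 145, 152, 155, 156, 153, 155, 153, 154, 157, 157, 156, 155, 156, 156, 155, 155, 157, 159, 157, 157, 159, 159, 160, 160, 157, 158, 156, 156, 158, 159, 159, 162, 159, 160, 161, 159, 156, 155, 157, 162, 161, 154, 125, 90, 74, 76, 73, 74, 70, 72, 71, 70, 76, 90, 121, 148, 155, 145, 129, 105, 80, 67, 74, 91, 98, 105, 108, 113, 125, 155, 189, 210, 215, 216, 217, 213, 216, 216, 215, 216] [22, 23, 22, 22, 22, 23, 21, 22, 20, 23, 23, 22, 21, 22, 22, 22, 22, 23, 21, 21, 21, 21, 24, 29, 28, 32, 25, 25, 27, 25, 26, 28, 28, 25, 26, 25, 24, 26, 23, 26, 26, 23, 24, 25, 26, 24, 23, 23, 24, 22, 25, 24, 24, 24, 24, 24, 24, 24, 24, 24, 23, 25, 22, 22, 22, 22, 22, 26, 25, 22, 24, 23, 23, 23, 25, 23, 21, 24, 22, 25, 23, 23, 22, 22, 17, 20, 24, 17, 21, 17, 21, 25, 23, 19, 27, 22, 27, 44, 75, 120, 149, 144, 148, 146, 148, 148, 148, 137, 107, 58, 30, 23, 23, 23, 22, 22, 21, 22, 21, 22]
```

Request:
send_rows:
  rows:
    - {"x": 0.1,"y": -0.035,"z": 0,"wx": 0,"wy": 0,"wz": 0.006,"hand": -1}
    - {"x": 0.12,"y": -0.04,"z": 0,"wx": 0,"wy": 0,"wz": 0,"hand": -1}
    - {"x": 0.12,"y": -0.04,"z": 0.1,"wx": 0,"wy": 0,"wz": 0,"hand": -1}
    - {"x": 0.12,"y": -0.04,"z": 0.1,"wx": 0,"wy": 0,"wz": 0,"hand": -1}
    - {"x": 0.1,"y": -0.035,"z": 0.1,"wx": 0,"wy": 0,"wz": 0,"hand": -1}
    - {"x": 0.053,"y": -0.02,"z": 0.12,"wx": 0,"wy": 0,"wz": 0,"hand": -1}
    - {"x": 0,"y": 0,"z": 0.15,"wx": 0,"wy": 0,"wz": 0,"hand": -1}
    - {"x": 0,"y": 0,"z": 0.1,"wx": 0,"wy": 0,"wz": 0,"hand": -1}
    - {"x": 0,"y": 0,"z": 0,"wx": 0,"wy": 0,"wz": 0,"hand": -1}
    - {"x": 0,"y": 0,"z": 0,"wx": 0,"wy": 0,"wz": 0,"hand": -1}

```text
time: 24.92
tool_pos: [0.6177, 0.1081, 0.0998]
tool_rot: [0.001, 0.99, -0.142, -0.002]
contact_force: [-0.5, -0.8, -1.6]
gripper_width: 0.71
grasp_force: 66.5
```

Run:
```python
from h import *
plan(.618,.112,.061,-106.06); print(manip.state()["gripper_width"])
```

```text
t 24.92 tcp [0.6177 0.1081 0.0998] shift u [-0.005 -0.026  0.258] turn u [ 0.002  0.004 -0.007] j6 1.91
0.7103327640791055
```

Request:
send_rows:
  rows:
    - {"x": 0,"y": 0,"z": 0,"wx": 0,"wy": 0,"wz": 0,"hand": -1}
    - {"x": 0,"y": -0.02,"z": 0.06,"wx": 0,"wy": 0,"wz": -0.006,"hand": -1}
    - {"x": 0,"y": 0,"z": 0.06,"wx": 0,"wy": 0,"wz": 0,"hand": -1}
    - {"x": 0,"y": 0,"z": 0,"wx": 0,"wy": 0,"wz": 0,"hand": -1}
    - {"x": 0,"y": 0,"z": 0,"wx": 0,"wy": 0,"wz": 0,"hand": -1}
    - {"x": 0,"y": 0,"z": 0,"wx": 0,"wy": 0,"wz": 0,"hand": -1}
    - {"x": 0,"y": 0,"z": 0,"wx": 0,"wy": 0,"wz": 0,"hand": -1}
    - {"x": 0,"y": 0,"z": 0,"wx": 0,"wy": 0,"wz": 0,"hand": -1}
    - {"x": 0,"y": 0,"z": 0,"wx": 0,"wy": 0,"wz": 0,"hand": -1}
    - {"x": 0,"y": 0,"z": 0,"wx": 0,"wy": 0,"wz": 0,"hand": -1}

```text
time: 25.75
tool_pos: [0.62, 0.1122, 0.0835]
tool_rot: [-0.0, 0.99, -0.139, 0.0]
contact_force: [-0.1, 0.1, -2.3]
gripper_width: 0.709
grasp_force: 66.5
```

Run:
```python
from h import *
plan(.618,.112,.061,-106.06)
```

```text
t 25.75 tcp [0.62   0.1122 0.0835] shift u [-0.013  0.005  0.15 ] turn u [-0.    -0.001  0.001] j6 1.91
```

Request:
send_rows:
  rows:
    - {"x": -0.013,"y": 0.005,"z": 0.04,"wx": 0,"wy": 0,"wz": 0,"hand": -1}
    - {"x": 0,"y": 0,"z": 0.04,"wx": 0,"wy": 0,"wz": 0,"hand": -1}
    - {"x": 0,"y": 0,"z": 0,"wx": 0,"wy": 0,"wz": 0,"hand": -1}
    - {"x": 0,"y": 0,"z": 0,"wx": 0,"wy": 0,"wz": 0,"hand": -1}
    - {"x": 0,"y": 0,"z": 0,"wx": 0,"wy": 0,"wz": 0,"hand": -1}
    - {"x": 0,"y": 0,"z": 0,"wx": 0,"wy": 0,"wz": 0,"hand": -1}
    - {"x": 0,"y": 0,"z": 0.02,"wx": 0,"wy": 0,"wz": 0,"hand": -1}
    - {"x": 0,"y": 0,"z": 0.02,"wx": 0,"wy": 0,"wz": 0,"hand": -1}
    - {"x": 0,"y": 0,"z": 0,"wx": 0,"wy": 0,"wz": 0,"hand": -1}
    - {"x": 0,"y": 0,"z": 0,"wx": 0,"wy": 0,"wz": 0,"hand": -1}

```text
time: 26.58
tool_pos: [0.6175, 0.112, 0.0648]
tool_rot: [0.0, 0.99, -0.139, -0.0]
contact_force: [-0.6, 0.0, -2.1]
gripper_width: 0.708
grasp_force: 66.5
```

Request:
send_rows:
  rows:
    - {"x": 0,"y": 0,"z": 0.01,"wx": 0,"wy": 0,"wz": 0,"hand": -1}
    - {"x": 0,"y": 0,"z": 0,"wx": 0,"wy": 0,"wz": 0,"hand": -1}
    - {"x": 0,"y": 0,"z": 0.01,"wx": 0,"wy": 0,"wz": 0,"hand": -1}
    - {"x": 0,"y": 0,"z": 0,"wx": 0,"wy": 0,"wz": 0,"hand": -1}
    - {"x": 0,"y": 0,"z": 0,"wx": 0,"wy": 0,"wz": 0,"hand": -1}
    - {"x": 0,"y": 0,"z": 0,"wx": 0,"wy": 0,"wz": 0,"hand": -1}
    - {"x": 0,"y": 0,"z": 0,"wx": 0,"wy": 0,"wz": 0,"hand": -1}
    - {"x": 0,"y": 0,"z": 0,"wx": 0,"wy": 0,"wz": 0,"hand": -1}
    - {"x": 0,"y": 0,"z": 0,"wx": 0,"wy": 0,"wz": 0,"hand": -1}
    - {"x": 0,"y": 0,"z": 0,"wx": 0,"wy": 0,"wz": 0,"hand": -1}

```text
time: 27.42
tool_pos: [0.6178, 0.112, 0.0623]
tool_rot: [-0.0, 0.99, -0.139, 0.0]
contact_force: [-0.3, -0.0, -1.9]
gripper_width: 0.711
grasp_force: 66.5
```

Request:
send_rows:
  rows:
    - {"x": 0,"y": 0,"z": 0.006,"wx": 0,"wy": 0,"wz": 0,"hand": -1}
    - {"x": 0,"y": 0,"z": 0.004,"wx": 0,"wy": 0,"wz": 0,"hand": -1}
    - {"x": 0,"y": 0,"z": 0,"wx": 0,"wy": 0,"wz": 0,"hand": -1}
    - {"x": 0,"y": 0,"z": 0,"wx": 0,"wy": 0,"wz": 0,"hand": -1}
    - {"x": 0,"y": 0,"z": 0,"wx": 0,"wy": 0,"wz": 0,"hand": -1}
    - {"x": 0,"y": 0,"z": 0,"wx": 0,"wy": 0,"wz": 0,"hand": -1}
    - {"x": 0,"y": 0,"z": 0,"wx": 0,"wy": 0,"wz": 0,"hand": -1}
    - {"x": 0,"y": 0,"z": 0,"wx": 0,"wy": 0,"wz": 0,"hand": -1}
    - {"x": 0,"y": 0,"z": 0,"wx": 0,"wy": 0,"wz": 0,"hand": -1}
    - {"x": 0,"y": 0,"z": 0,"wx": 0,"wy": 0,"wz": 0,"hand": -1}

```text
time: 28.25
tool_pos: [0.618, 0.112, 0.0611]
tool_rot: [-0.0, 0.99, -0.139, 0.0]
contact_force: [-2.3, 0.8, 3.7]
gripper_width: 0.714
grasp_force: 67.0
```

Request:
send_rows:
  rows:
    - {"x": 0,"y": 0,"z": 0,"wx": 0,"wy": 0,"wz": 0,"hand": 1}
    - {"x": 0,"y": 0,"z": 0,"wx": 0,"wy": 0,"wz": 0,"hand": 1}
    - {"x": 0,"y": 0,"z": 0,"wx": 0,"wy": 0,"wz": 0,"hand": 1}
    - {"x": 0,"y": 0,"z": 0,"wx": 0,"wy": 0,"wz": 0,"hand": 1}
    - {"x": 0,"y": 0,"z": -0.1,"wx": 0,"wy": 0,"wz": 0,"hand": 1}
    - {"x": 0,"y": 0,"z": -0.2,"wx": 0,"wy": 0,"wz": 0,"hand": 1}
    - {"x": 0,"y": 0,"z": -0.2,"wx": 0,"wy": 0,"wz": 0,"hand": 1}
    - {"x": -0.1,"y": 0,"z": -0.2,"wx": 0,"wy": 0,"wz": 0,"hand": 1}
    - {"x": -0.2,"y": 0,"z": -0.2,"wx": 0,"wy": 0,"wz": 0,"hand": 1}
    - {"x": 0,"y": 0,"z": 0,"wx": 0,"wy": 0,"wz": 0,"hand": 1}

```text
time: 29.08
tool_pos: [0.5763, 0.1258, 0.2049]
tool_rot: [-0.002, 0.99, -0.139, 0.006]
contact_force: [1.2, 0.5, 0.6]
gripper_width: 1.0
grasp_force: 0.0
```

Run:
```python
from h import *
w,im=snap("w13"); plan(.57,-.285,.18,-99.8)
a=np.radians(-16.06); e=np.array([np.cos(a),np.sin(a)]); n=np.array([-e[1],e[0]]); C=np.array([.618,.112])
z=.088
px=proj(w,[np.r_[C+x*e+y*n,z] for x,y in((.062,.031),(.062,-.031),(-.062,-.031),(-.062,.031))]).round(1); print(px.tolist())
g=cv2.cvtColor(im,cv2.COLOR_BGR2GRAY).astype(int)
u,v=px.mean(0).astype(int); h=int(abs(px[0,1]-px[2,1])/2); ww=int(abs(px[0,0]-px[1,0])/2)
for vv in (v-h//2,v+h//2): print("row",vv,"L",u-ww-12,g[vv,u-ww-12:u-ww+14].tolist(),"R",u+ww-14,g[vv,u+ww-14:u+ww+12].tolist())
print("col",u+10,"T",v-h-12,g[v-h-12:v-h+14,u+10].tolist(),"B",v+h-14,g[v+h-14:v+h+12,u+10].tolist())
```

```text
t 29.13 tcp [0.5765 0.1252 0.2019] shift u [0.708 2.642 0.142] turn u [-0.004 -0.012 -0.136] j6 1.94
[[249.5, 75.7], [327.6, 75.8], [322.1, 224.2], [253.6, 223.9]]
row 112 L 237 [143, 118, 91, 78, 78, 78, 76, 79, 78, 78, 79, 73, 82, 101, 114, 112, 92, 67, 63, 83, 105, 116, 120, 119, 122, 122] R 313 [54, 51, 55, 52, 52, 46, 36, 43, 67, 106, 124, 128, 117, 103, 97, 115, 144, 162, 170, 169, 171, 172, 171, 170, 171, 172]
row 186 L 237 [171, 171, 170, 161, 136, 100, 79, 77, 77, 79, 80, 78, 75, 73, 65, 74, 96, 108, 104, 88, 66, 70, 90, 107, 112, 115] R 313 [51, 48, 50, 48, 47, 41, 52, 77, 100, 113, 108, 103, 115, 143, 164, 169, 169, 168, 167, 170, 172, 173, 172, 173, 169, 171]
col 298 T 63 [172, 168, 157, 131, 117, 119, 117, 101, 81, 66, 71, 81, 97, 116, 127, 127, 111, 81, 46, 31, 34, 42, 50, 53, 53, 51] B 209 [112, 110, 111, 101, 81, 59, 46, 50, 46, 53, 47, 58, 80, 107, 120, 138, 160, 169, 170, 172, 171, 170, 172, 170, 171, 172]
```

Request:
send_rows:
  rows:
    - {"x": 0.08,"y": 0.26,"z": 0,"wx": 0,"wy": 0,"wz": 0,"hand": 1}
    - {"x": 0.08,"y": 0.265,"z": 0,"wx": 0,"wy": 0,"wz": 0,"hand": 1}
    - {"x": 0.08,"y": 0.265,"z": 0,"wx": 0,"wy": 0,"wz": 0,"hand": 1}
    - {"x": 0.08,"y": 0.265,"z": 0,"wx": 0,"wy": 0,"wz": 0,"hand": 1}
    - {"x": 0.08,"y": 0.265,"z": 0,"wx": 0,"wy": 0,"wz": 0,"hand": 1}
    - {"x": 0.08,"y": 0.265,"z": 0,"wx": 0,"wy": 0,"wz": 0,"hand": 1}
    - {"x": 0.08,"y": 0.265,"z": 0,"wx": 0,"wy": 0,"wz": 0,"hand": 1}
    - {"x": 0.08,"y": 0.265,"z": 0,"wx": 0,"wy": 0,"wz": 0,"hand": 1}
    - {"x": 0.07,"y": 0.265,"z": 0,"wx": 0,"wy": 0,"wz": 0,"hand": 1}
    - {"x": 0,"y": 0.265,"z": 0,"wx": 0,"wy": 0,"wz": 0,"hand": 1}

```text
time: 29.97
tool_pos: [0.5681, -0.289, 0.1945]
tool_rot: [-0.0, 0.99, -0.139, -0.0]
contact_force: [0.7, 0.1, 0.2]
gripper_width: 0.998
grasp_force: 0.0
```

Request:
send_rows:
  rows:
    - {"x": 0,"y": 0,"z": 0.05,"wx": 0,"wy": 0,"wz": -0.136,"hand": 1}
    - {"x": 0,"y": 0,"z": 0.1,"wx": 0,"wy": 0,"wz": 0,"hand": 1}
    - {"x": 0,"y": 0,"z": 0.1,"wx": 0,"wy": 0,"wz": 0,"hand": 1}
    - {"x": 0,"y": 0,"z": 0,"wx": 0,"wy": 0,"wz": 0,"hand": 1}
    - {"x": 0,"y": 0,"z": 0,"wx": 0,"wy": 0,"wz": 0,"hand": 1}
    - {"x": 0,"y": 0,"z": 0,"wx": 0,"wy": 0,"wz": 0,"hand": 1}
    - {"x": 0,"y": 0,"z": 0,"wx": 0,"wy": 0,"wz": 0,"hand": 1}
    - {"x": 0,"y": 0,"z": 0,"wx": 0,"wy": 0,"wz": 0,"hand": 1}
    - {"x": 0,"y": 0,"z": 0,"wx": 0,"wy": 0,"wz": 0,"hand": 1}
    - {"x": 0,"y": 0,"z": 0,"wx": 0,"wy": 0,"wz": 0,"hand": 1}

```text
time: 30.8
tool_pos: [0.5684, -0.2864, 0.1584]
tool_rot: [0.0, 0.996, -0.086, 0.0]
contact_force: [0.1, -0.3, 0.9]
gripper_width: 1.001
grasp_force: 0.0
```

Run:
```python
from h import *
w,im=snap("w14")
px=proj(w,[.602,-.286,.013])[0]; print(px)
h=cv2.cvtColor(im,cv2.COLOR_BGR2HSV).astype(int); u,v=px.astype(int); print("hsv near",h[v+20,u-50:u+50:5].tolist())
k=blob(im,(u-90,max(v-130,0),u+90,v+130),lambda h:(h[...,1]>70)&(h[...,0]<25)&(h[...,2]>60))
print(k.min(0),k.max(0)); r=rect(ray(w,k,.013)); print("lid",r)
plan(r[0]/1000,r[1]/1000,.08,r[2]-90)
```

```text
[278.783596   161.93939129]
hsv near [[34, 22, 165], [32, 25, 166], [34, 25, 165], [30, 22, 164], [28, 28, 126], [15, 126, 148], [15, 122, 151], [14, 125, 147], [14, 126, 138], [15, 121, 84], [15, 124, 144], [14, 122, 148], [14, 126, 146], [14, 124, 152], [14, 123, 141], [15, 121, 145], [15, 122, 142], [15, 88, 134], [32, 22, 166], [34, 22, 166]]
[247  94] [315 224]
lid [ 600.8 -288.2   -9.8  122.5   61.7]
t 30.85 tcp [ 0.5683 -0.2864  0.1583] shift u [ 0.215 -0.026  0.522] turn u [ 0.    -0.001 -0.002] j6 1.16
```

Request:
send_rows:
  rows:
    - {"x": 0.1,"y": -0.013,"z": 0,"wx": 0,"wy": 0,"wz": 0,"hand": 1}
    - {"x": 0.115,"y": -0.013,"z": 0.05,"wx": 0,"wy": 0,"wz": 0,"hand": 1}
    - {"x": 0,"y": 0,"z": 0.15,"wx": 0,"wy": 0,"wz": 0,"hand": 0.6}
    - {"x": 0,"y": 0,"z": 0.15,"wx": 0,"wy": 0,"wz": 0,"hand": 0.2}
    - {"x": 0,"y": 0,"z": 0.15,"wx": 0,"wy": 0,"wz": 0,"hand": 0}
    - {"x": 0,"y": 0,"z": 0.15,"wx": 0,"wy": 0,"wz": 0,"hand": 0}
    - {"x": 0,"y": 0,"z": 0.1,"wx": 0,"wy": 0,"wz": 0,"hand": 0}
    - {"x": 0,"y": 0,"z": 0.05,"wx": 0,"wy": 0,"wz": 0,"hand": 0}
    - {"x": 0,"y": 0,"z": 0,"wx": 0,"wy": 0,"wz": 0,"hand": 0}
    - {"x": 0,"y": 0,"z": 0,"wx": 0,"wy": 0,"wz": 0,"hand": 0}

```text
time: 31.68
tool_pos: [0.6008, -0.2884, 0.0383]
tool_rot: [0.0, 0.996, -0.086, 0.0]
contact_force: [0.4, 1.0, 0.7]
gripper_width: 0.501
grasp_force: 0.0
```

Run:
```python
from h import *
plan(.6008,-.2882,.0165,-99.8)
w,im=snap("w15")
k=blob(im,(180,40,390,330),lambda h:(h[...,1]>70)&(h[...,0]<25)&(h[...,2]>60))
print(k.min(0),k.max(0)); far=k[k[:,1]<k[:,1].min()+3]; print("far edge",ray(w,far,.013).mean(0))
g=cv2.cvtColor(im,cv2.COLOR_BGR2HSV)[...,2].astype(int)
c=proj(w,[[.6008,-.2882,.029],[.6008+.03*.985,-.2882-.03*.17,.029]]).astype(int); print(c.tolist())
v=c[1,1]+12; print(v,g[v,230:340:2].tolist())
```

```text
t 31.68 tcp [ 0.6008 -0.2884  0.0383] shift u [-0.    -0.001  0.145] turn u [ 0.    -0.001 -0.002] j6 1.18
[229 138] [342 329]
far edge [ 0.6611728  -0.29928625  0.013     ]
[[284, 254], [284, 201]]
213 [174, 115, 133, 164, 170, 168, 162, 156, 157, 163, 167, 172, 172, 170, 169, 170, 170, 162, 104, 76, 80, 100, 131, 159, 165, 167, 170, 170, 170, 170, 174, 179, 180, 178, 163, 142, 167, 175, 173, 171, 167, 165, 164, 166, 166, 170, 168, 164, 165, 169, 166, 169, 166, 164, 158]
```

Request:
send_rows:
  rows:
    - {"x": 0,"y": 0,"z": 0.05,"wx": 0,"wy": 0,"wz": 0,"hand": 0}
    - {"x": 0,"y": 0,"z": 0.05,"wx": 0,"wy": 0,"wz": 0,"hand": 0}
    - {"x": 0,"y": 0,"z": 0.04,"wx": 0,"wy": 0,"wz": 0,"hand": 0}
    - {"x": 0,"y": 0,"z": 0,"wx": 0,"wy": 0,"wz": 0,"hand": 0}
    - {"x": 0,"y": 0,"z": 0,"wx": 0,"wy": 0,"wz": 0,"hand": -0.4}
    - {"x": 0,"y": 0,"z": 0,"wx": 0,"wy": 0,"wz": 0,"hand": -0.6}
    - {"x": 0,"y": 0,"z": 0,"wx": 0,"wy": 0,"wz": 0,"hand": -1}
    - {"x": 0,"y": 0,"z": 0,"wx": 0,"wy": 0,"wz": 0,"hand": -1}
    - {"x": 0,"y": 0,"z": 0,"wx": 0,"wy": 0,"wz": 0,"hand": -1}
    - {"x": 0,"y": 0,"z": 0,"wx": 0,"wy": 0,"wz": 0,"hand": -1}

```text
time: 32.57
tool_pos: [0.6007, -0.2883, 0.0171]
tool_rot: [0.0, 0.996, -0.086, 0.0]
contact_force: [0.3, -0.1, 0.1]
gripper_width: 0.166
grasp_force: 62.0
```

Request:
send_rows:
  rows:
    - {"x": 0,"y": 0,"z": 0,"wx": 0,"wy": 0,"wz": 0,"hand": -1}
    - {"x": 0,"y": 0,"z": 0,"wx": 0,"wy": 0,"wz": 0,"hand": -1}
    - {"x": 0,"y": 0,"z": 0,"wx": 0,"wy": 0,"wz": 0,"hand": -1}
    - {"x": 0,"y": 0,"z": 0,"wx": 0,"wy": 0,"wz": 0,"hand": -1}
    - {"x": 0,"y": 0,"z": 0,"wx": 0,"wy": 0,"wz": 0,"hand": -1}
    - {"x": 0,"y": 0,"z": 0,"wx": 0,"wy": 0,"wz": 0,"hand": -1}
    - {"x": 0,"y": 0,"z": 0,"wx": 0,"wy": 0,"wz": 0,"hand": -1}
    - {"x": 0,"y": 0,"z": 0,"wx": 0,"wy": 0,"wz": 0,"hand": -1}
    - {"x": 0,"y": 0,"z": 0,"wx": 0,"wy": 0,"wz": 0,"hand": -1}
    - {"x": 0,"y": 0,"z": 0,"wx": 0,"wy": 0,"wz": 0,"hand": -1}

```text
time: 33.4
tool_pos: [0.6007, -0.2883, 0.017]
tool_rot: [0.0, 0.996, -0.086, 0.0]
contact_force: [-0.4, -0.4, 3.5]
gripper_width: 0.171
grasp_force: 62.3
```

Request:
send_rows:
  rows:
    - {"x": 0,"y": 0,"z": -0.05,"wx": 0,"wy": 0,"wz": 0,"hand": -1}
    - {"x": 0,"y": 0,"z": -0.15,"wx": 0,"wy": 0,"wz": 0,"hand": -1}
    - {"x": 0,"y": 0,"z": -0.2,"wx": 0,"wy": 0,"wz": 0,"hand": -1}
    - {"x": 0,"y": 0,"z": -0.2,"wx": 0,"wy": 0,"wz": 0,"hand": -1}
    - {"x": 0,"y": 0,"z": -0.2,"wx": 0,"wy": 0,"wz": 0,"hand": -1}
    - {"x": 0,"y": 0,"z": -0.2,"wx": 0,"wy": 0,"wz": 0.07,"hand": -1}
    - {"x": 0,"y": 0,"z": -0.2,"wx": 0,"wy": 0,"wz": 0.069,"hand": -1}
    - {"x": 0,"y": 0,"z": -0.1,"wx": 0,"wy": 0,"wz": 0,"hand": -1}
    - {"x": 0,"y": 0,"z": 0,"wx": 0,"wy": 0,"wz": 0,"hand": -1}
    - {"x": 0,"y": 0,"z": 0,"wx": 0,"wy": 0,"wz": 0,"hand": -1}

```text
time: 34.23
tool_pos: [0.6003, -0.2881, 0.2114]
tool_rot: [0.0, 0.99, -0.14, 0.0]
contact_force: [-0.3, -0.6, -2.2]
gripper_width: 0.165
grasp_force: 61.8
```

Run:
```python
from h import *
s,R=pose(); w,im=snap("w16"); zo=s["tool_pos"][2]-.017+.013
k=blob(im,(150,40,420,330),lambda h:(h[...,1]>70)&(h[...,0]<25)&(h[...,2]>60))
far=k[k[:,1]<k[:,1].min()+3]; print(k.min(0),far.min(0),far.max(0)); print("far edge in tool",R.inv().apply(ray(w,[far.min(0),far.max(0)],zo)-s["tool_pos"]).round(4))
plan(.53,.13,.21,-106.06)
```

```text
[221 139] [222 139] [348 141]
far edge in tool [[ 0.062  -0.0299  0.004 ]
 [ 0.0611  0.0298  0.004 ]]
t 34.28 tcp [ 0.5995 -0.2876  0.2094] shift u [-1.217e+00 -2.546e+00  2.000e-03] turn u [-0.001  0.004 -0.001] j6 1.29
```

Request:
send_rows:
  rows:
    - {"x": -0.06,"y": -0.25,"z": 0,"wx": 0,"wy": 0,"wz": 0,"hand": -1}
    - {"x": -0.065,"y": -0.26,"z": 0,"wx": 0,"wy": 0,"wz": 0,"hand": -1}
    - {"x": -0.065,"y": -0.26,"z": 0,"wx": 0,"wy": 0,"wz": 0,"hand": -1}
    - {"x": -0.065,"y": -0.26,"z": 0,"wx": 0,"wy": 0,"wz": 0,"hand": -1}
    - {"x": -0.065,"y": -0.26,"z": 0,"wx": 0,"wy": 0,"wz": 0,"hand": -1}
    - {"x": -0.065,"y": -0.26,"z": 0,"wx": 0,"wy": 0,"wz": 0,"hand": -1}
    - {"x": -0.065,"y": -0.26,"z": 0,"wx": 0,"wy": 0,"wz": 0,"hand": -1}
    - {"x": -0.065,"y": -0.26,"z": 0,"wx": 0,"wy": 0,"wz": 0,"hand": -1}
    - {"x": -0.055,"y": -0.26,"z": 0,"wx": 0,"wy": 0,"wz": 0,"hand": -1}
    - {"x": -0.05,"y": -0.25,"z": 0,"wx": 0,"wy": 0,"wz": 0,"hand": -1}

```text
time: 35.12
tool_pos: [0.6166, 0.1115, 0.2077]
tool_rot: [0.001, 0.99, -0.14, -0.003]
contact_force: [1.6, 0.2, -0.2]
gripper_width: 0.168
grasp_force: 61.8
```

Request:
send_rows:
  rows:
    - {"x": 0,"y": 0,"z": 0,"wx": 0,"wy": 0,"wz": 0,"hand": -1}
    - {"x": 0,"y": 0,"z": 0,"wx": 0,"wy": 0,"wz": 0,"hand": -1}
    - {"x": 0,"y": 0,"z": 0.1,"wx": 0,"wy": 0,"wz": 0,"hand": -1}
    - {"x": 0,"y": 0,"z": 0.15,"wx": 0,"wy": 0,"wz": 0,"hand": -1}
    - {"x": 0,"y": 0,"z": 0.15,"wx": 0,"wy": 0,"wz": 0,"hand": -1}
    - {"x": 0,"y": 0,"z": 0.1,"wx": 0,"wy": 0,"wz": 0,"hand": -1}
    - {"x": 0,"y": 0,"z": 0,"wx": 0,"wy": 0,"wz": 0,"hand": -1}
    - {"x": 0,"y": 0,"z": 0,"wx": 0,"wy": 0,"wz": 0,"hand": -1}
    - {"x": 0,"y": 0,"z": 0,"wx": 0,"wy": 0,"wz": 0,"hand": -1}
    - {"x": 0,"y": 0,"z": 0,"wx": 0,"wy": 0,"wz": 0,"hand": -1}

```text
time: 35.95
tool_pos: [0.6199, 0.1091, 0.1386]
tool_rot: [-0.0, 0.99, -0.141, 0.002]
contact_force: [0.6, 0.5, -1.5]
gripper_width: 0.167
grasp_force: 61.8
```

Run:
```python
from h import *
plan(.618,.112,.100,-106.06)
```

```text
t 35.95 tcp [0.6199 0.1091 0.1386] shift u [-0.018 -0.015  0.257] turn u [-0.001 -0.004 -0.003] j6 1.91
```

Request:
send_rows:
  rows:
    - {"x": -0.015,"y": -0.015,"z": 0.08,"wx": 0,"wy": 0,"wz": -0.003,"hand": -1}
    - {"x": 0,"y": 0,"z": 0.08,"wx": 0,"wy": 0,"wz": 0,"hand": -1}
    - {"x": 0,"y": 0,"z": 0,"wx": 0,"wy": 0,"wz": 0,"hand": -1}
    - {"x": 0,"y": 0,"z": 0,"wx": 0,"wy": 0,"wz": 0,"hand": -1}
    - {"x": 0,"y": 0,"z": 0,"wx": 0,"wy": 0,"wz": 0,"hand": -1}
    - {"x": 0,"y": 0,"z": 0,"wx": 0,"wy": 0,"wz": 0,"hand": -1}
    - {"x": 0,"y": 0,"z": 0,"wx": 0,"wy": 0,"wz": 0,"hand": -1}
    - {"x": 0,"y": 0,"z": 0,"wx": 0,"wy": 0,"wz": 0,"hand": -1}
    - {"x": 0,"y": 0,"z": 0,"wx": 0,"wy": 0,"wz": 0,"hand": -1}
    - {"x": 0,"y": 0,"z": 0,"wx": 0,"wy": 0,"wz": 0,"hand": -1}

```text
time: 36.78
tool_pos: [0.6173, 0.1122, 0.113]
tool_rot: [-0.0, 0.99, -0.139, 0.0]
contact_force: [-0.5, 0.7, -1.8]
gripper_width: 0.168
grasp_force: 61.8
```

Run:
```python
from h import *
plan(.618,.112,.100,-106.06)
```

```text
t 36.78 tcp [0.6173 0.1122 0.113 ] shift u [0.005 0.    0.087] turn u [-0.    -0.001  0.001] j6 1.91
```

Request:
send_rows:
  rows:
    - {"x": 0.004,"y": 0,"z": 0.02,"wx": 0,"wy": 0,"wz": 0,"hand": -1}
    - {"x": 0,"y": 0,"z": 0.02,"wx": 0,"wy": 0,"wz": 0,"hand": -1}
    - {"x": 0,"y": 0,"z": 0.02,"wx": 0,"wy": 0,"wz": 0,"hand": -1}
    - {"x": 0,"y": 0,"z": 0.01,"wx": 0,"wy": 0,"wz": 0,"hand": -1}
    - {"x": 0,"y": 0,"z": 0,"wx": 0,"wy": 0,"wz": 0,"hand": -1}
    - {"x": 0,"y": 0,"z": 0,"wx": 0,"wy": 0,"wz": 0,"hand": -1}
    - {"x": 0,"y": 0,"z": 0,"wx": 0,"wy": 0,"wz": 0,"hand": -1}
    - {"x": 0,"y": 0,"z": 0,"wx": 0,"wy": 0,"wz": 0,"hand": -1}
    - {"x": 0,"y": 0,"z": 0,"wx": 0,"wy": 0,"wz": 0,"hand": -1}
    - {"x": 0,"y": 0,"z": 0,"wx": 0,"wy": 0,"wz": 0,"hand": -1}

```text
time: 37.62
tool_pos: [0.6179, 0.1121, 0.1024]
tool_rot: [-0.0, 0.99, -0.139, 0.0]
contact_force: [0.3, -0.2, -1.9]
gripper_width: 0.161
grasp_force: 61.9
```

Request:
send_rows:
  rows:
    - {"x": 0,"y": 0,"z": 0.006,"wx": 0,"wy": 0,"wz": 0,"hand": -1}
    - {"x": 0,"y": 0,"z": 0.006,"wx": 0,"wy": 0,"wz": 0,"hand": -1}
    - {"x": 0,"y": 0,"z": 0,"wx": 0,"wy": 0,"wz": 0,"hand": -1}
    - {"x": 0,"y": 0,"z": 0,"wx": 0,"wy": 0,"wz": 0,"hand": -1}
    - {"x": 0,"y": 0,"z": 0,"wx": 0,"wy": 0,"wz": 0,"hand": -1}
    - {"x": 0,"y": 0,"z": 0,"wx": 0,"wy": 0,"wz": 0,"hand": -1}
    - {"x": 0,"y": 0,"z": 0,"wx": 0,"wy": 0,"wz": 0,"hand": -1}
    - {"x": 0,"y": 0,"z": 0,"wx": 0,"wy": 0,"wz": 0,"hand": -1}
    - {"x": 0,"y": 0,"z": 0,"wx": 0,"wy": 0,"wz": 0,"hand": -1}
    - {"x": 0,"y": 0,"z": 0,"wx": 0,"wy": 0,"wz": 0,"hand": -1}

```text
time: 38.45
tool_pos: [0.618, 0.1121, 0.101]
tool_rot: [-0.0, 0.99, -0.139, 0.0]
contact_force: [-1.7, -0.4, 5.4]
gripper_width: 0.167
grasp_force: 62.6
```

Request:
send_rows:
  rows:
    - {"x": 0,"y": 0,"z": 0,"wx": 0,"wy": 0,"wz": 0,"hand": -0.3}
    - {"x": 0,"y": 0,"z": 0,"wx": 0,"wy": 0,"wz": 0,"hand": 0.1}
    - {"x": 0,"y": 0,"z": 0,"wx": 0,"wy": 0,"wz": 0,"hand": 0.1}
    - {"x": 0,"y": 0,"z": 0,"wx": 0,"wy": 0,"wz": 0,"hand": 0.1}
    - {"x": 0,"y": 0,"z": -0.1,"wx": 0,"wy": 0,"wz": 0,"hand": 0.1}
    - {"x": 0,"y": 0,"z": -0.2,"wx": 0,"wy": 0,"wz": 0,"hand": 0.1}
    - {"x": -0.1,"y": 0,"z": -0.2,"wx": 0,"wy": 0,"wz": 0,"hand": 0.1}
    - {"x": -0.2,"y": 0,"z": -0.2,"wx": 0,"wy": 0,"wz": 0,"hand": 0.1}
    - {"x": -0.1,"y": 0,"z": 0,"wx": 0,"wy": 0,"wz": 0,"hand": 0.1}
    - {"x": 0,"y": 0,"z": 0,"wx": 0,"wy": 0,"wz": 0,"hand": 0.1}

```text
time: 39.28
tool_pos: [0.5601, 0.1295, 0.2077]
tool_rot: [-0.001, 0.99, -0.139, 0.002]
contact_force: [0.1, -0.6, 0.1]
gripper_width: 0.552
grasp_force: 0.0
```

Run:
```python
from h import *
w,im=snap("w17"); sc=grab_frame("scene"); cv2.imwrite("pics/scene1.png",sc); print(pose()[0]["tool_pos"])
u,v=proj(w,[.618,.112,.096])[0].astype(int); 
k=blob(im,(u-70,max(v-110,0),u+70,v+110),lambda h:(h[...,1]>70)&(h[...,0]<17)&(h[...,2]>60)); print("lid",rect(ray(w,k,.096)))
A=cv2.resize(im[0:300,150:430],(373,400)); B=cv2.resize(sc[150:260,150:260],(400,400),interpolation=cv2.INTER_CUBIC)
cv2.imwrite("pics/fin.png",np.hstack([A,B]))
s0=cv2.imread("pics/scene0.png"); 
for b in ((300,195,360,245),(150,270,205,330)): print("tin diff",np.abs(sc[b[1]:b[3],b[0]:b[2]].astype(int)-s0[b[1]:b[3],b[0]:b[2]]).mean())
```

```text
[0.56040056 0.12845292 0.20443973]
lid [618.5 112.  -16.1 123.1  63.5]
tin diff 21.741666666666667
tin diff 49.85474747474748
```

View pics/fin.png

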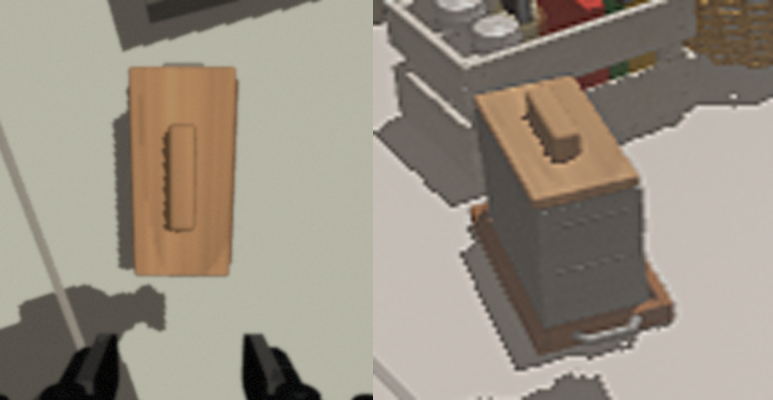

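The last picture shows the stack in the tray: lid flush and level, all edges aligned, and the gripper clear. The numbers agree: the lid is centred at (618.5, 112.0) mm with yaw -16.1°, against a stack at (618, 112) mm with yaw -16.06°. I'm handing in.

```bash
python3 -c "
from h import *
print(job_done())"
```

```text
the job is handed in; nothing more can be done
None
```

The lunch box is stacked in its tray in the order asked, square, fully seated and let go of, and I handed the job in at about 39 s. The arm was never lowered near either tin, but I did not re-measure where they stand at the end.

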